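# Fill and close the seed stand

## Robot

A 7-joint arm with a two-finger parallel gripper is mounted at the origin on the work surface. World frame = base frame: x ahead of the robot, y to its left, z up, the work surface at z = 0. Lengths are in m, angles in rad, forces in N, time in s.
With the tool pointing down it reaches from about 0.35 to 0.9 m from the base axis. Payload 8.1 kg.
Tool frame: the origin (TCP) lies at the very end of the fingers, on their centre line; the grasp point (between the pads) lies 19 mm behind it; z points along the fingers, y is the line along which they close (so a half turn about z gives the same grasp; the last joint's range is limited). The gripper opens to 92 mm and grips with 3 to 60 N. Pads are 19 mm wide; open, the fingers measure 130 mm over their backs; the gripper's body (75 mm by 190 mm) begins 47 mm behind the grasp point.
Start: joints at [-0.103, 0.434, 0.025, 1.573, -0.012, 1.134, -0.075], TCP at [0.625, -0, 0.227] pointing down, gripper open.
Joint ranges: [-2.62, 2.62], [-0.44, 2.09], [-1.27, 1.32], [0.08, 2.57], [-1.32, 4.46], [0.12, 2], [-2.74, 2.74]. Speed limits (rad/s): [2.22, 2.22, 3.01, 3.01, 3.14, 3.14, 3.14].

## Interface

Orientations are given as a rotation vector (axis times angle).
In Python, from cell import arm gives the robot as it stands.
- The arm moves only by the tool carry_out, never from a script. Its argument "commands" is a list of rows, each a list of 7 numbers: the opening, from 0 (shut) to 1 (fully open), then the shift along the tool's x, y, z each as a share of 0.025 m, from -1 to 1, then the turn, a rotation vector about the tool's x, y, z each as a share of 0.1 rad, from -1 to 1. A call has 1 to 8 rows; each row shifts and turns the commanded pose from where the row before left it, along the tool's axes as they then stand; what a row does not reach is not made up. A row lasts 1/10 s, in which the tool goes at most 50 mm and 8.59 degrees, less where a joint would pass 70% of its speed; a pose out of reach is approached as far as the arm can. A call with a number of a shift or a turn outside -1 to 1 is refused whole. A call with a gripper value outside its range is refused whole. The fingers move at their own pace and stop on an object; "squeeze" is the grip in N (left out, the last holds). Time passes only in rows, so rows that do not move let the fingers close. It gives the time, the measured TCP pose, the force, the opening and the grip force at its end, in the units of the state.
- arm.observe(): the state, without advancing time (a new reading comes with each control period).
- arm.get_image(name): name is "scene" or "side" or "wrist"; returns a dict with "pixels" (480x640x3 uint8, red, green, blue), "range_z" (480x640 float32, m along the optical axis (not along the pixel's ray), 0 where there is no reading), "mtx" (3x3 intrinsics, pixels), "R" (3x3) and "t" (3): a world point X has camera coordinates R X + t; the wrist camera has in their place "tool_from_camera" (4x4, takes a point from camera to tool coordinates, whose origin is the TCP and whose axes are the flange's). Camera axes: x right, y down, z forward; pixel columns grow to the right and rows downward; lengths in m; the calibration is good to about 2 mm. A picture is of the moment at which its call begins: read the wrist's pose just before it.
- arm.sign_off(): hands the job in; it is judged then, once.
The state is a dict: "clock": time; "joints": joint angles; "dq": joint speeds; "joint_efforts": joint torques, N m; "position": TCP position; "ee_rot": TCP orientation; "force": force on the tool from outside, world axes, zero at the start; "ft_torque": the same for the moment, N m; "width": opening from 0.0 (shut) to 1.0 (fully open); "gripper_force": force on a finger pad.
Only numpy, scipy, OpenCV 4.12 (cv2) and the standard library are available. Lean on these libraries where they do the work, as an engineer would, in place of code of your own. Each camera call takes 0.05 s, during which the arm holds its last target. There are 200 camera calls.

## Task

Lift the cover off the wooden seed stand and lay it flat on the black rubber mat. Then stand every seed carton that lies flat on the shelf upright on its small end edge in the bays of the stand, one to a bay in any order, and let go of them. Finally lower the cover back over the two pins so that it rests flush on both posts, and leave the other things on the shelf where they are.

Things in the scene. Friction and masses are not known exactly. Their poses are not given: they have to be found in the camera images.
- stand: Fixed wooden seed stand, 86 deep (its x) x 270 long (its y). Origin: centre of its underside on the shelf, z up. A low open box of four bays in a row along y, 46 apart (y = -69, -23, 23, 69), between two end posts, 70 x 40, at y = +-95 to +-135, tops 116 above the shelf. On each post at x = 0, y = +-118 a steel pin. A standing carton is 11 lower than the post tops.
- bay0 (a point): Centre of the floor of a bay of the stand, 10 above the shelf; the bay is 74 (stand x) x 40 (stand y) inside, its walls and 6 thick dividers reach 55 above the shelf.
- bay1 (a point): Centre of the floor of a bay of the stand, 10 above the shelf; the bay is 74 (stand x) x 40 (stand y) inside, its walls and 6 thick dividers reach 55 above the shelf.
- bay2 (a point): Centre of the floor of a bay of the stand, 10 above the shelf; the bay is 74 (stand x) x 40 (stand y) inside, its walls and 6 thick dividers reach 55 above the shelf.
- bay3 (a point): Centre of the floor of a bay of the stand, 10 above the shelf; the bay is 74 (stand x) x 40 (stand y) inside, its walls and 6 thick dividers reach 55 above the shelf.
- pin0 (a point): Foot of a steel pin of 10 diameter, 18 tall, tapered at the tip, at the centre line of a post top.
- pin1 (a point): Foot of a steel pin of 10 diameter, 18 tall, tapered at the tip, at the centre line of a post top.
- mat: Fixed black rubber mat, 110 (x) x 300 (y) x 3 thick, on the shelf between robot and stand; origin: centre of its underside. Place to lay the cover.
- cover: Loose plywood cover board, 90 (x) x 276 (y) x 10 thick, 0.32 kg, at the start on the stand over its pins. Origin: centre of the board's underside; z up. Two through holes of 13 diameter at x = 0, y = +-118. On top in the middle a wooden grip bar, 20 (x) x 90 (y), from 10 to 40 above the underside. It fits either way round.
- carton0: Loose seed carton of cardboard with a paper band, 95 (its x, the length) x 58 (y, width) x 30 (z, thickness), about 0.14 kg, alike and usable either end up. Origin: centre of the carton. Lies flat on the shelf at the start (z vertical); must end with its x axis vertical, pointing up or down. Two to four cartons are present.
- carton1: Loose seed carton of cardboard with a paper band, 95 (its x, the length) x 58 (y, width) x 30 (z, thickness), about 0.14 kg, alike and usable either end up. Origin: centre of the carton. Lies flat on the shelf at the start (z vertical); must end with its x axis vertical, pointing up or down. Two to four cartons are present.
- carton2: Loose seed carton of cardboard with a paper band, 95 (its x, the length) x 58 (y, width) x 30 (z, thickness), about 0.14 kg, alike and usable either end up. Origin: centre of the carton. Lies flat on the shelf at the start (z vertical); must end with its x axis vertical, pointing up or down. Two to four cartons are present.
- carton3: Loose seed carton of cardboard with a paper band, 95 (its x, the length) x 58 (y, width) x 30 (z, thickness), about 0.14 kg, alike and usable either end up. Origin: centre of the carton. Lies flat on the shelf at the start (z vertical); must end with its x axis vertical, pointing up or down. Two to four cartons are present.
- padlock: Bystander: steel padlock lying flat, about 85 x 50 x 22; origin under its body.
- funnel: Bystander: red plastic funnel standing mouth down, 104 diameter, 115 tall; origin: centre of its underside.
- dibber: Bystander: wooden seed dibber with steel point lying flat, 220 along its x, cross grip 100 along y at its -x end, 28 thick; origin: under its middle.
- gauge: Bystander: small aluminium rain gauge cup, 64 diameter, 85 tall; origin: centre of its underside.
- pot: Bystander: terracotta pot, 110 diameter, 100 tall; origin: centre of its underside.
- jar: Bystander: glass jar with steel cap, 76 diameter, 100 tall; origin: centre of its underside.
Not all that is in view belongs to the job. What is shaped like the carton3 but purple or red is not meant.

How it is judged:
By the outcome, as a careful person would: the job done as asked, in the order asked, and still so for the second after the job is handed in, with the robot touching nothing.
Of carton0, carton1, carton2, carton3 only 2 to 4 are there at a start; the rules pass over those that are not, and their reading is None.
At some moment in a run one of carton0, carton1, carton2, carton3 may be knocked a few centimetres aside while the robot is not near it.
It also fails if it takes over 210 s, if anything falls off the work surface, if the arm or the gripper's body presses on something with over 40 N, if the wrist force passes 120 N, or if a joint passes its speed limit or range.

## Working session

There is one attempt and no reset: what is moved stays moved. The work goes in short steps, Python scripts to look and compute and a tool call to move; the robot and the scene stay as the last step left them, time stands still between calls to the robot, and variables do not carry over. Pictures are saved under pics/ and viewed, at most 14 in all, crops included, and the job is handed in when it is done.

Besides the shell and the picture viewer there is one more tool, called after "Call:" as name(argument=value, ...) on one line, values as JSON. carry_out: Moves the arm, as the interface text tells. Shift numbers are shares of 0.025 m and turn numbers shares of 0.1 rad, none past 1 either way. Its arguments: {"type":"object","properties":{"commands":{"type":"array"},"squeeze":{"type":"number"}},"required":["commands"]}

```bash
ls; mkdir -p pics; python3 - <<'E'
from cell import arm
import cv2,numpy as np
s=arm.observe();print({k:np.round(v,3).tolist() for k,v in s.items()})
for n in("scene","side"):
    d=arm.get_image(n);cv2.imwrite(f"pics/{n}0.png",d["pixels"][:,:,::-1]);np.savez(f"{n}0.npz",**d)
    print(n,d["mtx"].round(1).tolist(),(-d["R"].T@d["t"]).round(3),d["R"].round(2).tolist())
E
```

```text
pics
{'clock': 0.0, 'joints': [-0.103, 0.435, 0.025, 1.574, -0.012, 1.134, -0.075], 'dq': [-0.002, 0.001, -0.0, 0.001, 0.001, -0.001, 0.0], 'joint_efforts': [0.0, -66.785, 0.985, -31.446, -0.061, 0.043, 0.0], 'position': [0.624, -0.0, 0.226], 'ee_rot': [-2.221, -2.221, 0.002], 'force': [0.093, -0.585, 0.24], 'ft_torque': [-0.045, 0.079, -0.015], 'gripper_force': 0.0, 'width': 1.0}
scene [[611.2, 0.0, 313.7], [0.0, 611.2, 239.2], [0.0, 0.0, 1.0]] [1.853 0.264 1.168] [[-0.22, 0.97, 0.02], [0.6, 0.15, -0.79], [-0.77, -0.16, -0.62]]
side [[537.0, 0.0, 322.9], [0.0, 537.0, 227.6], [0.0, 0.0, 1.0]] [0.074 1.075 1.07 ] [[-0.93, -0.36, -0.01], [-0.22, 0.6, -0.77], [0.29, -0.71, -0.64]]
```

View pics/scene0.png

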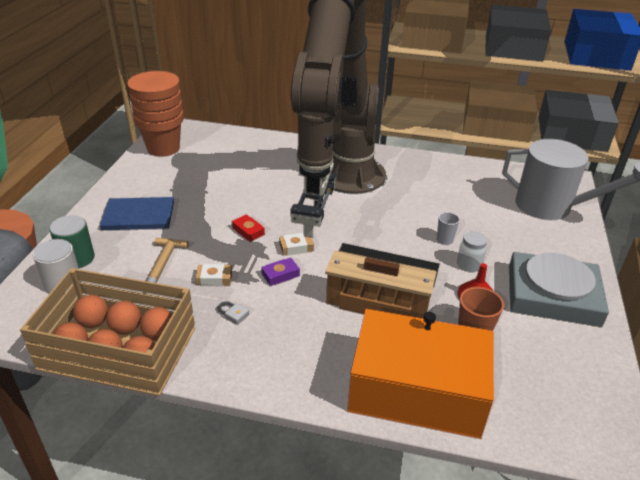

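View pics/side0.png

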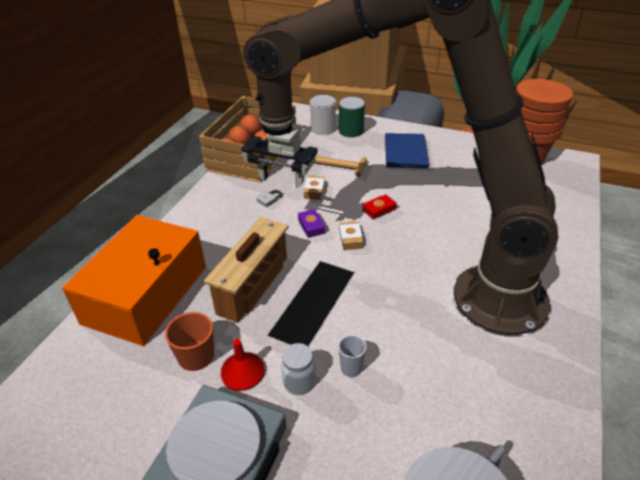

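The scene picture shows two white/tan cartons at (297,244) and (213,274). Their lookalikes are the purple one at (281,270) and the red one at (248,228), which aren't meant. The stand and cover are at (383,275), and the mat is behind the stand. The side picture has the cartons at (315,187) and (351,235), purple at (312,222), red at (380,206) and the mat at (313,303).

Next I measure all of these and make one close crop.

```bash
cat > h.py <<'E'
import numpy as np,cv2
from cell import arm
def cloud(d):
    z=d["range_z"];v,u=np.mgrid[:480,:640]
    K=d["mtx"];c=np.stack([(u-K[0,2])/K[0,0]*z,(v-K[1,2])/K[1,1]*z,z],-1)
    return (c-d["t"])@d["R"] , z>0
def hsv(d): return cv2.cvtColor(np.ascontiguousarray(d["pixels"]),cv2.COLOR_RGB2HSV)
def rect(p):
    (c,s,a)=cv2.minAreaRect((p[:,:2]*1000).astype(np.float32))
    b=cv2.boxPoints((c,s,a));e=[b[1]-b[0],b[2]-b[1]];L=max(e,key=np.linalg.norm)
    return np.round(c,1),np.round(sorted(s),1),round(np.degrees(np.arctan2(L[1],L[0]))%180,1)
def blobs(d,m,minpx=40):
    P,_=cloud(d);n,l,st,ce=cv2.connectedComponentsWithStats(m.astype(np.uint8))
    for i in range(1,n):
        if st[i,4]>=minpx:
            q=P[l==i];yield ce[i].round(),q
E
python3 - <<'E'
from h import *
for n in("scene","side"):
    d=dict(np.load(n+"0.npz"));P,ok=cloud(d);h=hsv(d)
    W=ok&(P[...,0]>.3)&(P[...,0]<1.)&(abs(P[...,1])<.5)
    Z=P[...,2]
    print(n,"shelf z",np.median(Z[W&(Z<.02)]))
    for nm,lo,hi,k in(("lowtop",.025,.036,W),("cover",.120,.131,W),("bar",.150,.161,W),("mat",-.01,.009,W&(h[...,2]<45))):
        for c,q in blobs(d,k&(Z>lo)&(Z<hi)):
            if len(q)>60: print(nm,c,len(q),*rect(q),q[:,2].mean().round(4),"medHSV",np.median(h[k&(Z>lo)&(Z<hi)],0) if 0 else "")
d=dict(np.load("scene0.npz"));i=d["pixels"][200:320,190:350,::-1]
cv2.imwrite("pics/crop1.png",cv2.resize(i,None,fx=4.5,fy=4.5,interpolation=cv2.INTER_CUBIC))
E
```

```text
scene shelf z -0.0006933830396046582
lowtop [248. 225.] 360 [ 415.4 -255.5] [ 64.3 105. ] 52.7 0.0305 medHSV 
lowtop [295. 241.] 379 [454.9 -90.9] [70.3 96.7] 119.6 0.0305 medHSV 
lowtop [162. 258.] 286 [ 627.6 -428.4] [ 80.9 195.4] 12.4 0.0285 medHSV 
lowtop [468. 263.] 81 [426.8 420.7] [36.8 75. ] 81.4 0.0308 medHSV 
lowtop [280. 268.] 476 [ 588.1 -102.8] [67.8 96.9] 130.5 0.0306 medHSV 
lowtop [213. 272.] 470 [ 650.8 -279.8] [68.9 95.9] 102.9 0.0306 medHSV 
lowtop [372. 307.] 257 [682.7 177.4] [ 20.6 261.5] 85.4 0.031 medHSV 
lowtop [479. 311.] 67 [626. 452.] [16.5 57.1] 84.7 0.0309 medHSV 
lowtop [181. 344.] 104 [ 918.7 -262.4] [  4.5 154.6] 0.1 0.0306 medHSV 
cover [381. 274.] 2117 [645.1 183.3] [103.2 276.8] 86.0 0.1259 medHSV 
cover [141. 286.] 257 [ 846.3 -387.3] [ 16.  224.9] 87.9 0.1256 medHSV 
cover [175. 318.] 111 [ 921.8 -262.2] [  5.3 155.6] 179.9 0.1258 medHSV 
bar [381. 264.] 214 [645.5 184. ] [27.6 89.9] 86.4 0.1552 medHSV 
mat [389. 257.] 530 [427.6 189.8] [ 36.9 288.8] 86.0 0.003 medHSV 
side shelf z 0.0008711003597006854
lowtop [342. 161.] 174 [ 611.3 -426.1] [ 96
[... 449 characters left out ...]
0305 medHSV 
lowtop [249. 295.] 212 [611.2 219.9] [ 64.2 240.4] 68.1 0.0303 medHSV 
lowtop [190. 337.] 102 [687. 424.] [22.7 70.3] 43.5 0.0308 medHSV 
lowtop [196. 361.] 93 [644.9 475.9] [31.3 86.8] 37.1 0.0306 medHSV 
lowtop [241. 371.] 291 [534.5 455.3] [72.  81.3] 29.7 0.0302 medHSV 
lowtop [300. 385.] 97 [391.8 447.8] [30.8 73.2] 28.2 0.0305 medHSV 
cover [229. 146.] 68 [ 949.6 -257.9] [16.7 97.9] 179.9 0.1257 medHSV 
cover [245. 256.] 2257 [644.1 186.7] [ 95.5 281.4] 86.3 0.1261 medHSV 
cover [145. 284.] 438 [814.2 349.1] [129.7 329.1] 64.5 0.1256 medHSV 
bar [246. 243.] 209 [643.2 188. ] [24.5 90.7] 85.4 0.1557 medHSV 
mat [311. 305.] 3089 [461.8 188.9] [104.9 293.3] 84.8 0.0032 medHSV
```

View pics/crop1.png

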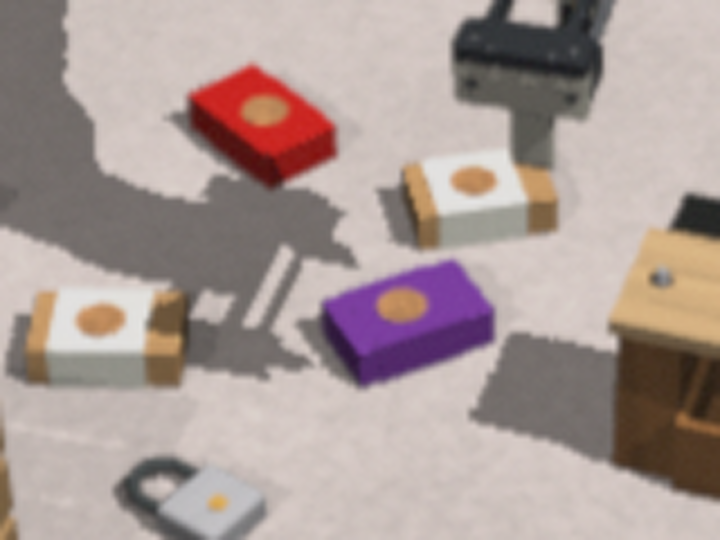

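The crop confirms the choice: the two white-band cartons with tan ends are A at scene (297,244) and B at (213,274). The purple and red boxes are decoys. I'll move over the cover's bar now and refine from the wrist camera.

Call:
carry_out(commands=[[1,0.93,0.1,0,0,0,0.085],[1,0.93,0.1,0,0,0,0.085],[1,0.93,0.1,0,0,0,0.085],[1,0.93,0.1,0,0,0,0.085],[1,0.93,0.1,0,0,0,0.085],[1,0.93,0.1,0,0,0,0.085],[1,0.93,0.1,0,0,0,0.085],[1,0.93,0.1,0,0,0,0.085]])

```text
clock: 0.9
position: [0.6503, 0.1861, 0.2262]
ee_rot: [-2.296, -2.144, 0.001]
force: [-0.5, 0.2, -0.2]
width: 0.996
gripper_force: 0.0
```

```bash
cat >> h.py <<'E'
from scipy.spatial.transform import Rotation as Ro
def wrist(save=None):
    s=arm.observe();d=arm.get_image("wrist");T=d["tool_from_camera"]
    Rt=Ro.from_rotvec(s["ee_rot"]).as_matrix();M=Rt@T[:3,:3]
    d["R"]=M.T;d["t"]=-M.T@(Rt@T[:3,3]+np.array(s["position"]))
    if save: cv2.imwrite(f"pics/{save}.png",d["pixels"][:,:,::-1])
    return s,d
def go(xyz,yaw=None,s=None):
    "shift in tool axes (rows of 25mm) and yaw of tool y axis (deg world)"
    s=s or arm.observe();R=Ro.from_rotvec(s["ee_rot"]);p=np.array(s["position"])
    y=R.as_matrix()[:,1];cur=np.degrees(np.arctan2(y[1],y[0]))
    print("pos",p.round(4),"tool-y yaw",cur.round(2),"tilt z",R.as_matrix()[:,2].round(3),"F",np.round(s["force"],1),"w",round(s["width"],3),"gf",round(s["gripper_force"],1),"t",round(s["clock"],1))
    if xyz is not None: print(" shift/25mm tool:",(R.inv().apply(np.array(xyz)-p)/.025).round(2),"turn/0.1 z:",None if yaw is None else round(-np.radians(yaw-cur)/.1,2))
E
python3 - <<'E'
from h import *
s,d=wrist("w1");go([.6445,.1855,.2],-3.9,s)
P,ok=cloud(d);Z=P[...,2]
for nm,lo,hi in(("cover",.120,.131),("bar",.150,.161)):
    for c,q in blobs(d,ok&(Z>lo)&(Z<hi),400): print(nm,c,len(q),*rect(q),q[:,2].mean())
E
```

```text
pos [0.6503 0.1861 0.2262] tool-y yaw -3.92 tilt z [-0.001 -0.    -1.   ] F [-0.5  0.2 -0.2] w 0.996 gf 0.0 t 0.9
 shift/25mm tool: [-0.04 -0.23  1.05] turn/0.1 z: -0.0
cover [307. 167.] 48820 [643.8 209.7] [ 90.6 227.5] 86.2 0.12553707323282395
cover [572. 122.] 2854 [800.2 242. ] [  3.7 143. ] 90.1 0.12564179168684414
cover [310. 415.] 2174 [633.8  57.8] [19.9 90. ] 175.8 0.12568941927076227
bar [307. 254.] 5229 [642.3 186.6] [20.  89.5] 86.3 0.15523895937722387
```

View pics/w1.png

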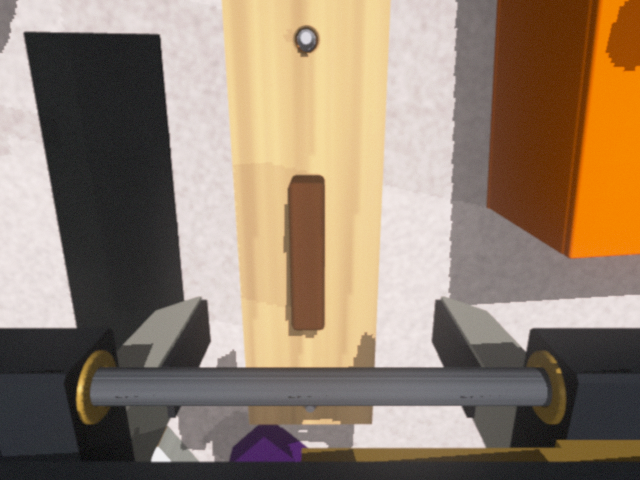

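The wrist view shows the bar at (307,254) and the pins at (306,40) and (310,405), all clear. Descending to grip.

Call:
carry_out(commands=[[1,0,-0.3,0,0,0,-0.03],[1,0,0,0.95,0,0,0],[1,0,0,0.95,0,0,0],[1,0,0,0.95,0,0,0],[1,0,0,0.95,0,0,0],[1,0,0,0,0,0,0]], squeeze=40)

```text
clock: 1.55
position: [0.6407, 0.1838, 0.1284]
ee_rot: [-2.292, -2.146, 0.009]
force: [0.1, -0.5, -0.9]
width: 1.001
gripper_force: 0.0
```

Call:
carry_out(commands=[[0,0,0,0,0,0,0],[0,0,0,0,0,0,0],[0,0,0,0,0,0,0],[0,0,0,0,0,0,0],[0,0,0,0,0,0,0],[0,0,0,0,0,0,0],[0,0,0,0,0,0,0],[0,0,0,0,0,0,0]])

```text
clock: 2.35
position: [0.643, 0.1858, 0.1317]
ee_rot: [2.293, 2.148, -0.0]
force: [-0.2, -0.1, 0.1]
width: 0.352
gripper_force: 0.0
```

```bash
python3 -c "
from h import *
go([.643,.1865,.17],-3.7)"
```

```text
pos [0.643  0.1858 0.1317] tool-y yaw -3.73 tilt z [-0. -0. -1.] F [-0.2 -0.1  0.1] w 0.352 gf 0.0 t 2.4
 shift/25mm tool: [ 0.03 -0.   -1.53] turn/0.1 z: -0.0
```

Call:
carry_out(commands=[[0,0,0,0,0,0,0],[0,0,0,0,0,0,0],[0,0,0,0,0,0,0],[0,0,0,0,0,0,0],[0,0,0,0,0,0,0],[0,0,0,0,0,0,0]])

```text
clock: 2.95
position: [0.6429, 0.1858, 0.1317]
ee_rot: [-2.292, -2.148, 0.0]
force: [-0.9, -0.8, 0.6]
width: 0.215
gripper_force: 40.0
```

```bash
python3 -c "
from h import *
go([.643,.1865,.17],-3.7)"
```

```text
pos [0.6429 0.1858 0.1317] tool-y yaw -3.73 tilt z [-0. -0. -1.] F [-0.9 -0.8  0.6] w 0.215 gf 40.0 t 3.0
 shift/25mm tool: [ 0.03  0.   -1.53] turn/0.1 z: -0.0
```

Call:
carry_out(commands=[[0,0,0,-0.3,0,0,0],[0,0,0,-0.3,0,0,0],[0,0,0,-0.4,0,0,0],[0,0,0,-0.5,0,0,0],[0,0,0,-0.5,0,0,0],[0,0,0,0,0,0,0]])

```text
clock: 3.55
position: [0.6445, 0.1862, 0.1847]
ee_rot: [2.291, 2.147, 0.006]
force: [0.1, 0.1, -3.6]
width: 0.217
gripper_force: 40.0
```

Call:
carry_out(commands=[[0,-0.044,-0.904,0,0,0,0],[0,-0.044,-0.904,0,0,0,0],[0,-0.044,-0.904,0,0,0,0],[0,-0.044,-0.904,0,0,0,0],[0,-0.044,-0.904,0,0,0,0],[0,-0.044,-0.904,0,0,0,0],[0,-0.044,-0.904,0,0,0,0],[0,-0.044,-0.904,0,0,0,0]])

```text
clock: 4.35
position: [0.4611, 0.1887, 0.1818]
ee_rot: [2.293, 2.148, 0.0]
force: [-0.4, -0.4, -3.3]
width: 0.215
gripper_force: 40.0
```

```bash
python3 - <<'E'
from h import *
go([.462,.189,.0195],-3.7)
d=arm.get_image("side");P,ok=cloud(d);cv2.imwrite("pics/side1.png",d["pixels"][:,:,::-1])
Z=P[...,2];W=(P[...,0]>.3)&(P[...,0]<.75)&(P[...,1]>0)&(P[...,1]<.4)
for c,q in blobs(d,W&(Z>.172)&(Z<.184),60): print("cover",c,len(q),*rect(q),q[:,2].mean())
for c,q in blobs(d,W&(Z>.112)&(Z<.121),40): print("posts",c,len(q),*rect(q),q[:,2].mean())
E
```

```text
pos [0.4611 0.1887 0.1818] tool-y yaw -3.73 tilt z [ 0.  0. -1.] F [-0.4 -0.4 -3.3] w 0.215 gf 40.0 t 4.3
 shift/25mm tool: [0.02 0.03 6.49] turn/0.1 z: -0.01
cover [301. 272.] 1712 [464.9 231.6] [ 92.5 197.9] 86.3 0.17642440991416594
posts [268. 229.] 189 [636.2  74.8] [43.5 73.8] 171.4 0.11621451523245734
posts [224. 283.] 325 [650.3 302.4] [42.6 73.5] 176.8 0.11603581095890901
```

View pics/side1.png

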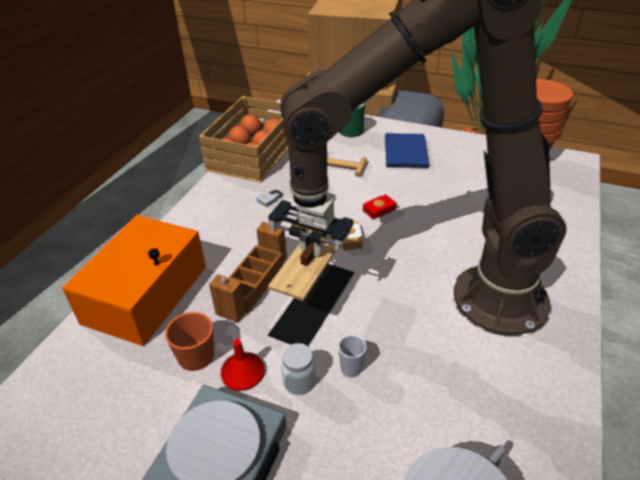

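The side view shows the cover held level at (301,272) over the mat, and the stand now open at (248,275). Lowering.

Call:
carry_out(commands=[[0,0.02,0.03,0.9,0,0,0],[0,0,0,0.9,0,0,0],[0,0,0,0.9,0,0,0],[0,0,0,0.9,0,0,0],[0,0,0,0.9,0,0,0],[0,0,0,0.9,0,0,0],[0,0,0,0.8,0,0,0],[0,0,0,0.2,0,0,0]])

```text
clock: 5.2
position: [0.4619, 0.1887, 0.0201]
ee_rot: [-2.292, -2.148, 0.004]
force: [0.1, -1.1, -3.6]
width: 0.217
gripper_force: 40.0
```

Call:
carry_out(commands=[[0,0,0,0.06,0,0,0],[0,0,0,0.06,0,0,0],[0,0,0,0,0,0,0],[0,0,0,0,0,0,0]])

```text
clock: 5.6
position: [0.4634, 0.1895, 0.0195]
ee_rot: [2.292, 2.148, 0.002]
force: [-0.5, -0.5, -3.0]
width: 0.216
gripper_force: 40.0
```

```bash
python3 -c "
from h import *
go([.462,.189,.0187],-3.7)"
```

```text
pos [0.4634 0.1895 0.0195] tool-y yaw -3.73 tilt z [ 0.001  0.001 -1.   ] F [-0.5 -0.5 -3. ] w 0.216 gf 40.0 t 5.6
 shift/25mm tool: [-0.02 -0.05  0.03] turn/0.1 z: -0.01
```

Call:
carry_out(commands=[[0,0,0,0.04,0,0,0],[0,0,0,0.04,0,0,0],[0,0,0,0.03,0,0,0],[0,0,0,0,0,0,0]])

```text
clock: 6.0
position: [0.4634, 0.1894, 0.0185]
ee_rot: [2.292, 2.147, 0.003]
force: [-8.4, -3.5, 32.3]
width: 0.216
gripper_force: 40.0
```

```bash
python3 -c "
from h import *
go([.462,.189,.0187],-3.7)"
```

```text
pos [0.4634 0.1894 0.0185] tool-y yaw -3.74 tilt z [ 0.002  0.001 -1.   ] F [-8.4 -3.5 32.3] w 0.216 gf 40.0 t 6.0
 shift/25mm tool: [-0.02 -0.05 -0.01] turn/0.1 z: -0.01
```

Call:
carry_out(commands=[[0,0,0,-0.04,0,0,0],[0,0,0,0,0,0,0],[0,0,0,0,0,0,0]])

```text
clock: 6.3
position: [0.4634, 0.1894, 0.0186]
ee_rot: [2.292, 2.147, 0.003]
force: [-4.0, -2.5, 16.6]
width: 0.212
gripper_force: 40.0
```

Call:
carry_out(commands=[[0.5,0,0,0,0,0,0],[0.5,0,0,0,0,0,0],[0.5,0,0,0,0,0,0],[0.5,0,0,0,0,0,0],[0.5,0,0,0,0,0,0]])

```text
clock: 6.8
position: [0.4629, 0.1892, 0.0169]
ee_rot: [2.293, 2.148, -0.0]
force: [-0.2, 0.2, -0.1]
width: 0.496
gripper_force: 0.0
```

```bash
python3 -c "
from h import *
go([.454,-.088,.25],27)"
```

```text
pos [0.4629 0.1892 0.0169] tool-y yaw -3.73 tilt z [-0. -0. -1.] F [-0.2  0.2 -0.1] w 0.496 gf 0.0 t 6.8
 shift/25mm tool: [-11.09   0.37  -9.32] turn/0.1 z: -5.36
```

Call:
carry_out(commands=[[0.6,0,0,-0.6,0,0,0],[0.8,0,0,-1,0,0,0],[1,0,0,-1,0,0,0],[1,-0.8,0,-0.8,0,0,0],[1,-1,0,-0.8,0,0,0],[1,-1,0,-0.8,0,0,0],[1,-1,0,-0.8,0,0,0],[1,-1,0,-0.8,0,0,0]])

```text
clock: 7.6
position: [0.4547, 0.0684, 0.1828]
ee_rot: [-2.293, -2.148, 0.0]
force: [1.0, -0.7, 0.4]
width: 0.994
gripper_force: 0.0
```

Call:
carry_out(commands=[[1,-1,0.1,-0.5,0,0,0],[1,-1,0.1,-0.4,0,0,0],[1,-1,0.1,-0.4,0,0,0],[1,-1,0,-0.4,0,0,0],[1,-1,0,-0.4,0,0,0],[1,-1,0,0,0,0,0],[1,0,0,0,0,0,0]])

```text
clock: 8.3
position: [0.4524, -0.0842, 0.2347]
ee_rot: [2.297, 2.141, -0.001]
force: [0.6, -0.2, 0.1]
width: 0.998
gripper_force: 0.0
```

```bash
cat >> h.py <<'E'
def tops(d,lo=.024,hi=.036,minpx=400):
    P,ok=cloud(d);Z=P[...,2];h=hsv(d)
    for c,q in blobs(d,ok&(Z>lo)&(Z<hi),minpx): print("top",c,len(q),*rect(q),q[:,2].mean().round(4),"hsv",h[int(c[1]),int(c[0])])
E
python3 - <<'E'
from h import *
s,d=wrist("w2");go([.454,-.088,.25],27,s);tops(d)
d=arm.get_image("side");P,ok=cloud(d);W=(P[...,0]>.35)&(P[...,0]<.72)&(P[...,1]>-.35)&(P[...,1]<.4);Z=P[...,2]
for nm,lo,hi in(("cart",.025,.036),("cover",.008,.018),("post",.112,.12)):
    for c,q in blobs(d,ok&W&(Z>lo)&(Z<hi),100): print(nm,c,len(q),*rect(q))
E
```

```text
pos [ 0.4524 -0.0842  0.2347] tool-y yaw -4.01 tilt z [ 0.    -0.001 -1.   ] F [ 0.6 -0.2  0.1] w 0.998 gf 0.0 t 8.3
 shift/25mm tool: [-0.15  0.08 -0.61] turn/0.1 z: -5.41
top [320. 207.] 7279 [452.  -87.9] [59.3 95. ] 117.1 0.0298 hsv [ 13 124 164]
top [473. 211.] 7263 [ 585.3 -100.8] [59.1 95.6] 131.5 0.0297 hsv [ 13 130 161]
top [302. 351.] 2117 [ 423.2 -236.8] [56.1 58.7] 144.3 0.0296 hsv [  0 198 178]
cart [313. 184.] 308 [ 648.3 -276.6] [ 59.8 101.9] 103.8
cart [378. 203.] 353 [ 414.1 -250.5] [ 66.7 102.3] 51.4
cart [310. 220.] 392 [586.9 -99.2] [ 60.7 101.9] 130.9
cart [350. 232.] 430 [453.9 -86.4] [ 59.  104.5] 118.0
cart [248. 296.] 210 [611.6 218.8] [ 65.8 241.5] 67.9
cover [310. 304.] 2362 [463.4 187.7] [ 96.2 285.3] 86.5
cover [245. 305.] 158 [615.5 253.7] [ 63.6 180.8] 61.8
post [270. 229.] 229 [635.3  72.9] [44.8 73.8] 177.2
post [224. 283.] 321 [651.5 302. ] [44.6 72.1] 174.9
```

View pics/w2.png

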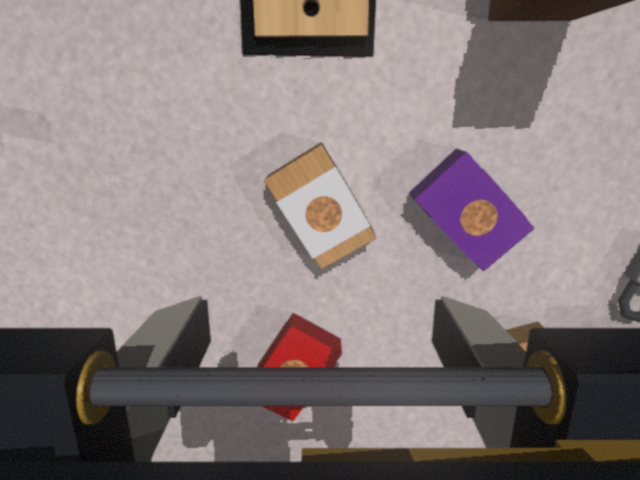

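The wrist view shows carton A at (320,207) with purple at (473,211) and red at (300,365). A's +y end is free on both sides, so I'll grip that end.

Call:
carry_out(commands=[[1,0.79,-0.57,0.5,0,0,0],[1,0,0,0.5,0,0,-0.91],[1,0,0,0.5,0,0,-0.9],[1,0,0,0.5,0,0,-0.9],[1,0,0,0.5,0,0,-0.9],[1,0,0,0.5,0,0,-0.9],[1,0,0,0.5,0,0,-0.9],[1,0,0,0,0,0,0]], squeeze=10)

```text
clock: 9.2
position: [0.4387, -0.0588, 0.1456]
ee_rot: [-1.629, -2.683, 0.002]
force: [-0.4, -0.9, 0.5]
width: 1.0
gripper_force: 0.0
```

```bash
python3 -c "
from h import *
go([.4395,-.0634,.005],27.1)"
```

```text
pos [ 0.4387 -0.0588  0.1456] tool-y yaw 27.46 tilt z [-0.003  0.001 -1.   ] F [-0.4 -0.9  0.5] w 1.0 gf 0.0 t 9.2
 shift/25mm tool: [-0.19 -0.04  5.62] turn/0.1 z: 0.06
```

Call:
carry_out(commands=[[1,-0.15,0,0.8,0,0,0],[1,0,0,0.9,0,0,0],[1,0,0,0.9,0,0,0],[1,0,0,0.9,0,0,0],[1,0,0,0.9,0,0,0],[1,0,0,0.8,0,0,0],[1,0,0,0.3,0,0,0],[1,0,0,0,0,0,0]])

```text
clock: 10.0
position: [0.4413, -0.0629, 0.0091]
ee_rot: [-1.636, -2.681, 0.001]
force: [0.8, -0.0, 0.4]
width: 1.001
gripper_force: 0.0
```

```bash
python3 -c "
from h import *
go([.4395,-.0634,.005],27.1)"
```

```text
pos [ 0.4413 -0.0629  0.0091] tool-y yaw 27.22 tilt z [-0.002  0.    -1.   ] F [ 0.8 -0.   0.4] w 1.001 gf 0.0 t 10.0
 shift/25mm tool: [ 0.01 -0.07  0.16] turn/0.1 z: 0.02
```

Down 4 mm more, then close gently.

Call:
carry_out(commands=[[1,0,-0.05,0.16,0,0,0],[0,0,0,0,0,0,0],[0,0,0,0,0,0,0],[0,0,0,0,0,0,0],[0,0,0,0,0,0,0],[0,0,0,0,0,0,0],[0,0,0,0,0,0,0],[0,0,0,0,0,0,0]], squeeze=6)

```text
clock: 10.8
position: [0.4406, -0.064, 0.0057]
ee_rot: [1.635, 2.682, 0.0]
force: [-0.7, 0.0, 5.2]
width: 0.633
gripper_force: 6.0
```

```bash
python3 -c "
from h import *
go([.4395,-.0634,.005],27.1)"
```

```text
pos [ 0.4406 -0.064   0.0057] tool-y yaw 27.27 tilt z [ 0. -0. -1.] F [-0.7  0.   5.2] w 0.633 gf 6.0 t 10.8
 shift/25mm tool: [ 0.04 -0.03  0.03] turn/0.1 z: 0.03
```

Call:
carry_out(commands=[[0,-0.24,0,-0.57,0,0,0],[0,-0.35,0,-0.5,0,0,0],[0,-0.44,0,-0.43,0,0,0],[0,-0.52,0,-0.33,0,0,0],[0,0,0,0,0,0,0]], squeeze=4)

```text
clock: 11.3
position: [0.4595, -0.0999, 0.052]
ee_rot: [1.637, 2.679, 0.001]
force: [1.1, -0.1, -1.1]
width: 0.629
gripper_force: 4.0
```

```bash
cat >> h.py <<'E'
def crop(n,save,P,r=70,k=4):
    d=arm.get_image(n);c=d["mtx"]@(d["R"]@np.array(P)+d["t"]);u,v=(c[:2]/c[2]).astype(int)
    u0,v0=max(u-r,0),max(v-r,0);i=d["pixels"][v0:v+r,u0:u+r,::-1];print("crop origin",u0,v0,"x",k)
    cv2.imwrite(f"pics/{save}.png",cv2.resize(i,None,fx=k,fy=k,interpolation=cv2.INTER_CUBIC));return d
E
python3 -c "
from h import *
go([.4395,-.0634,.005],27.1)
crop('scene','c2',[.46,-.09,.05])"
```

```text
pos [ 0.4595 -0.0999  0.052 ] tool-y yaw 27.15 tilt z [ 0.002 -0.001 -1.   ] F [ 1.1 -0.1 -1.1] w 0.629 gf 4.0 t 11.3
 shift/25mm tool: [ 1.67 -0.05  1.88] turn/0.1 z: 0.01
crop origin 225 166 x 4
```

View pics/c2.png

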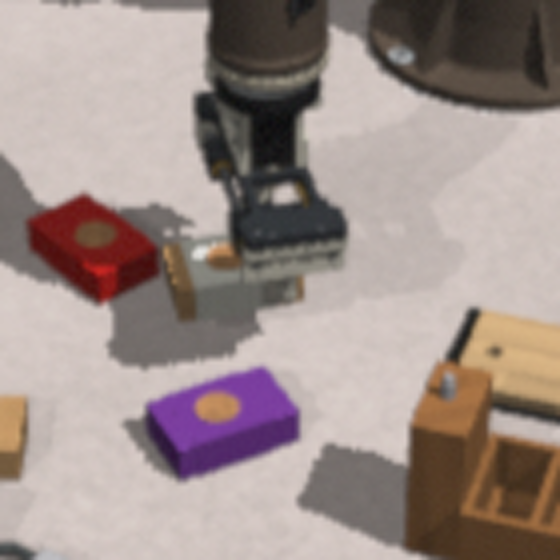

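The crop shows carton A still horizontal in the grip at (230,265), so it didn't pivot between the pads. I'll tilt the tool itself sideways, stand the carton on the free shelf patch, and regrasp it from above.

Call:
carry_out(commands=[[0,0,0,-0.6,0,0,0],[0,0,0,-0.8,0,0,0],[0,0.7,0.82,-0.45,0,0,0],[0,0.7,0.82,-0.45,0,0,0],[0,0.7,0.82,-0.45,0,0,0],[0,0.7,0.82,-0.45,0,0,0],[0,0,0,0,0,0,0.9],[0,0,0,0,0,0,0.9]], squeeze=15)

```text
clock: 12.15
position: [0.4984, 0.0033, 0.1305]
ee_rot: [-1.87, -2.523, 0.0]
force: [-0.1, -0.0, -2.0]
width: 0.63
gripper_force: 15.0
```

Call:
carry_out(commands=[[0,0,0,0,0,0,0.95],[0,0,0,0,0,0,0.95],[0,0,0,0,0,0,0.95],[0,0,0,0,0,0,0.95],[0,0,0,0,0,0,0.9],[0,0,0,0,0,0,0]])

```text
clock: 12.75
position: [0.498, 0.0021, 0.1303]
ee_rot: [-2.406, -2.019, 0.002]
force: [-0.3, 0.9, -0.3]
width: 0.626
gripper_force: 15.0
```

Call:
carry_out(commands=[[0,0,0,0,0,1,0],[0,0,0,0,0,1,0],[0,0,0,0,0,1,0],[0,0,0,0,0,1,0],[0,0,0,0,0,1,0],[0,0,0,0,0,1,0],[0,0,0,0,0,1,0]])

```text
clock: 13.45
position: [0.4989, 0.0014, 0.1313]
ee_rot: [-1.985, -1.671, -0.732]
force: [0.1, 0.8, -0.9]
width: 0.629
gripper_force: 15.0
```

```bash
cat >> h.py <<'E'
def st():
    s=arm.observe();M=Ro.from_rotvec(s["ee_rot"]).as_matrix()
    print("pos",np.round(s["position"],4),"x",M[:,0].round(3),"y",M[:,1].round(3),"z",M[:,2].round(3),"F",np.round(s["force"],1),"w",round(s["width"],3),"gf",round(s["gripper_force"],1),"j",np.round(s["joints"],2),"t",round(s["clock"],1))
    return M
E
python3 -c "
from h import *
st()"
```

```text
pos [0.4989 0.0014 0.1313] x [0.129 0.751 0.647] y [ 0.985 -0.172  0.003] z [ 0.113  0.637 -0.762] F [ 0.1  0.8 -0.9] w 0.629 gf 15.0 j [ 0.48  0.5  -0.15  2.02 -0.8   0.94  0.77] t 13.4
```

Call:
carry_out(commands=[[0,0,0,0,0,1,0],[0,0,0,0,0,1,0],[0,0,0,0,0,1,0],[0,0,0,0,0,1,0]])

```text
clock: 13.85
position: [0.4989, 0.0011, 0.131]
ee_rot: [-1.699, -1.429, -1.049]
force: [0.5, -0.2, -1.6]
width: 0.631
gripper_force: 15.0
```

```bash
python3 -c "
from h import *
st()"
```

```text
pos [0.4989 0.0011 0.131 ] x [0.076 0.444 0.893] y [ 0.985 -0.173  0.002] z [ 0.155  0.879 -0.45 ] F [ 0.5 -0.2 -1.6] w 0.631 gf 15.0 j [ 0.71  0.74 -0.24  1.98 -0.96  1.17  1.06] t 13.8
```

Call:
carry_out(commands=[[0,0,0,0,0,1,0],[0,0,0,0,0,1,0],[0,0,0,0,0,1,0],[0,0,0,0,0,0.5,0],[0,0,0,0,0,0,0]])

```text
clock: 14.35
position: [0.4984, 0.0012, 0.1292]
ee_rot: [-1.432, -1.199, -1.27]
force: [0.3, -0.5, -1.2]
width: 0.632
gripper_force: 15.0
```

```bash
python3 -c "
from h import *
M=st()
s=crop('side','c3',[.5,.0,.1])
print('world down in tool/25mm', (M.T@[0,0,-1]).round(3))"
```

```text
pos [0.4984 0.0012 0.1292] x [0.023 0.116 0.993] y [ 0.985 -0.174 -0.002] z [ 0.173  0.978 -0.118] F [ 0.3 -0.5 -1.2] w 0.632 gf 15.0 j [ 0.82  0.99 -0.31  1.91 -1.    1.36  1.21] t 14.3
crop origin 254 157 x 4
world down in tool/25mm [-0.993  0.002  0.118]
```

View pics/c3.png

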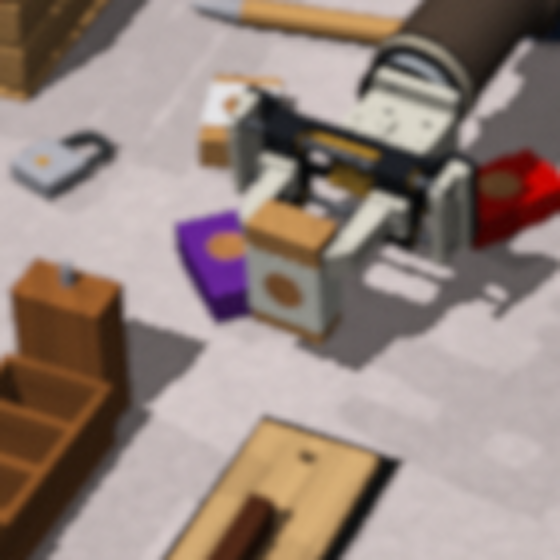

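The side crop shows carton A hanging upright from the fingers at (290,270), clear of the purple one. Lowering it to the shelf.

Call:
carry_out(commands=[[0,-0.8,0,0.09,0,0,0],[0,-0.7,0,0.08,0,0,0],[0,-0.3,0,0.04,0,0,0],[0,0,0,0,0,0,0]])

```text
clock: 14.8
position: [0.499, 0.0015, 0.0859]
ee_rot: [-1.433, -1.204, -1.268]
force: [-0.2, 0.3, -1.0]
width: 0.629
gripper_force: 15.0
```

Call:
carry_out(commands=[[0,-0.1,0,0.01,0,0,0],[0,-0.06,0,0.01,0,0,0],[0,0,0,0,0,0,0]])

```text
clock: 15.1
position: [0.4991, 0.0011, 0.0823]
ee_rot: [-1.433, -1.204, -1.27]
force: [-0.3, 0.7, -1.1]
width: 0.632
gripper_force: 15.0
```

```bash
python3 -c "
from h import *
M=st()
d=arm.get_image('scene');P,ok=cloud(d);W=(P[...,0]>.44)&(P[...,0]<.56)&(P[...,1]>-.04)&(P[...,1]<.06)&(P[...,2]>.004)
print('low pts',np.percentile(P[ok&W][:,2],[1,5,50,99]).round(4), np.percentile(P[ok&W&(P[...,2]<.05)][:,1],[2,50,98]).round(4))"
```

```text
pos [0.4991 0.0011 0.0823] x [0.02  0.119 0.993] y [ 0.985 -0.173  0.001] z [ 0.172  0.978 -0.121] F [-0.3  0.7 -1.1] w 0.632 gf 15.0 j [ 0.81  1.08 -0.3   1.88 -0.99  1.32  1.26] t 15.1
low pts [0.0043 0.0061 0.0784 0.1099] [-0.0332 -0.0028  0.0586]
```

Call:
carry_out(commands=[[0,-0.2,0,0.02,0,0,0],[0,-0.12,0,0.01,0,0,0],[0,-0.06,0,0.01,0,0,0],[0,0,0,0,0,0,0]])

```text
clock: 15.55
position: [0.499, 0.0013, 0.0736]
ee_rot: [-1.43, -1.201, -1.271]
force: [-0.6, -3.2, 6.7]
width: 0.629
gripper_force: 15.0
```

Call:
carry_out(commands=[[0,-0.05,0,0.01,0,0,0],[0,0,0,0,0,0,0]])

```text
clock: 15.75
position: [0.4991, 0.0017, 0.0734]
ee_rot: [-1.428, -1.2, -1.273]
force: [-0.8, -3.4, 11.2]
width: 0.627
gripper_force: 15.0
```

Call:
carry_out(commands=[[0,-0.05,0,0.01,0,0,0],[0,0,0,0,0,0,0]])

```text
clock: 15.95
position: [0.4991, 0.0022, 0.073]
ee_rot: [-1.426, -1.2, -1.274]
force: [-1.2, -3.4, 14.3]
width: 0.632
gripper_force: 15.0
```

Call:
carry_out(commands=[[0.75,0,0,0,0,0,0],[0.85,0,0,0,0,0,0],[0.9,0,0,0,0,0,0],[0.9,0,0,0,0,0,0],[0.9,0,0,0,0,0,0]])

```text
clock: 16.45
position: [0.499, 0.0012, 0.0696]
ee_rot: [-1.433, -1.203, -1.269]
force: [0.5, -0.3, 0.2]
width: 0.899
gripper_force: 0.0
```

Call:
carry_out(commands=[[0.9,0,0,-0.3,0,0,0],[0.9,0,0,-0.6,0,0,0],[0.9,0,0,-0.9,0,0,0],[0.9,0,0,-0.9,0,0,0],[0.9,0,0,0,0,0,0]])

```text
clock: 16.95
position: [0.4874, -0.0695, 0.077]
ee_rot: [-1.439, -1.203, -1.27]
force: [-0.9, -0.3, -0.1]
width: 0.906
gripper_force: 0.0
```

```bash
cat >> h.py <<'E'
def upr(n,x,y,r=.06,lo=.088,hi=.1):
    d=arm.get_image(n);P,ok=cloud(d);W=ok&(abs(P[...,0]-x)<r)&(abs(P[...,1]-y)<r)&(P[...,2]>lo)&(P[...,2]<hi)
    for c,q in blobs(d,W,20): print(n,"upright",c,len(q),*rect(q),q[:,2].mean().round(4))
E
python3 -c "
from h import *
M=st();upr('side',.5,0);upr('scene',.5,0)
print('up in tool', (M.T@[0,0,1]).round(3))"
```

```text
pos [ 0.4874 -0.0695  0.077 ] x [0.022 0.123 0.992] y [ 0.984 -0.178  0.001] z [ 0.176  0.976 -0.125] F [-0.9 -0.3 -0.1] w 0.906 gf 0.0 j [ 0.88  1.09 -0.25  1.79 -0.91  1.43  1.22] t 16.9
side upright [328. 227.] 171 [497.  -13.7] [35.9 60.7] 170.7 0.0947
scene upright [318. 237.] 154 [497.6 -14.7] [33.  67.4] 169.4 0.0947
up in tool [ 0.992  0.001 -0.125]
```

Call:
carry_out(commands=[[0.95,0.8,0,-0.1,0,0,0],[0.95,0.9,0,-0.1,0,0,0],[0.95,0.9,0,-0.1,0,0,0],[0.95,0.9,0,-0.1,0,0,0],[0.95,0.5,0,-0.1,0,0,0],[0.95,0,0,0,0,-1,0],[0.95,0,0,0,0,-1,0],[0.95,0,0,0,0,-1,0]])

```text
clock: 17.85
position: [0.4872, -0.0653, 0.1784]
ee_rot: [-1.668, -1.399, -1.077]
force: [-0.5, 1.3, 0.3]
width: 0.951
gripper_force: 0.0
```

Call:
carry_out(commands=[[1,0,0,0,0,-1,0],[1,0,0,0,0,-1,0],[1,0,0,0,0,-1,0],[1,0,0,0,0,-1,0],[1,0,0,0,0,-1,0],[1,0,0,0,0,-1,0],[1,0,0,0,0,-1,0],[1,0,0,0,0,-1,0]])

```text
clock: 18.65
position: [0.4872, -0.065, 0.1789]
ee_rot: [-2.216, -1.861, -0.388]
force: [-0.2, 0.3, -0.6]
width: 1.005
gripper_force: 0.0
```

Call:
carry_out(commands=[[1,0,0,0,0,-1,0],[1,0,0,0,0,-1,0],[1,0,0,0,0,-1,0],[1,0,0,0,0,-0.5,0],[1,0,0,0,0,0,0]])

```text
clock: 19.15
position: [0.4873, -0.0624, 0.1785]
ee_rot: [-2.4, -2.026, 0.001]
force: [0.5, 0.9, -0.9]
width: 0.999
gripper_force: 0.0
```

```bash
python3 -c "
from h import *
s,d=wrist();st();go([.4973,-.0142,.14],-10,s)
P,ok=cloud(d);Z=P[...,2]
for c,q in blobs(d,ok&(Z>.088)&(Z<.1)&(abs(P[...,0]-.5)<.07)&(abs(P[...,1])<.07),300): print('up',c,len(q),*rect(q),q[:,2].mean())"
```

```text
pos [ 0.487  -0.0636  0.1784] x [0.17  0.985 0.001] y [ 0.985 -0.17  -0.001] z [-0.001  0.001 -1.   ] F [-0.2 -0.4 -0.1] w 0.999 gf 0.0 j [ 0.    0.27  0.03  1.96 -0.01  0.92 -0.14] t 19.2
pos [ 0.4873 -0.0624  0.1785] tool-y yaw -9.65 tilt z [-0.001 -0.    -1.   ] F [ 0.5  0.9 -0.9] w 0.999 gf 0.0 t 19.1
 shift/25mm tool: [1.97 0.07 1.54] turn/0.1 z: 0.06
up [322. 167.] 5564 [496.3 -13.5] [29.8 58.2] 170.2 0.09439982473967597
```

Call:
carry_out(commands=[[1,1,0.02,0,0,0,0],[1,0.98,0.02,0,0,0,0],[1,0,0,0.9,0,0,0],[1,0,0,0.9,0,0,0],[1,0,0,0.9,0,0,0],[1,0,0,0.9,0,0,0],[1,0,0,0.9,0,0,0],[1,0,0,0.3,0,0,0]])

```text
clock: 20.0
position: [0.4951, -0.018, 0.0566]
ee_rot: [-2.406, -2.015, 0.004]
force: [0.4, 0.2, -0.5]
width: 0.999
gripper_force: 0.0
```

Call:
carry_out(commands=[[0.5,0,0,0,0,0,0],[0.5,0,0,0,0,0,0],[0,0,0,0,0,0,0],[0,0,0,0,0,0,0],[0,0,0,0,0,0,0],[0,0,0,0,0,0,0]], squeeze=15)

```text
clock: 20.6
position: [0.4973, -0.0165, 0.0594]
ee_rot: [2.406, 2.02, 0.001]
force: [-1.3, 0.9, 7.2]
width: 0.63
gripper_force: 15.0
```

```bash
python3 -c "
from h import *
import glob
go([.6,.1,.2],-3.9)
for n in('side','scene'):
    d=arm.get_image(n);P,ok=cloud(d);Z=P[...,2]
    W=ok&(abs(P[...,0]-.644)<.06)&(abs(P[...,1]-.186)<.16)
    for nm,lo,hi,mp in(('post',.112,.12,60),('walls',.05,.06,60)):
        for c,q in blobs(d,W&(Z>lo)&(Z<hi),mp): print(n,nm,c,len(q),*rect(q))
"
```

```text
pos [ 0.4973 -0.0165  0.0594] tool-y yaw -9.97 tilt z [ 0.001  0.    -1.   ] F [-1.3  0.9  7.2] w 0.63 gf 15.0 t 20.6
 shift/25mm tool: [ 5.3   3.25 -5.62] turn/0.1 z: -1.06
side post [270. 229.] 232 [635.   73.1] [43.8 72.6] 174.4
side post [224. 283.] 320 [650.8 302.3] [43.9 72.5] 175.5
side walls [253. 271.] 679 [644.  188.6] [ 90.4 271.9] 86.6
scene post [337. 266.] 243 [638.6  68.9] [41.1 78. ] 176.5
scene post [424. 284.] 250 [653.2 298.5] [39.6 78.8] 176.6
scene walls [376. 293.] 717 [644.5 183. ] [ 97. 270.] 85.3
```

Call:
carry_out(commands=[[0,0,0,-0.5,0,0,0],[0,0,0,-0.9,0,0,0],[0,0,0,-0.9,0,0,0],[0,0,0,-0.9,0,0,0],[0,0,0,-0.9,0,0,0],[0,0,0,-0.9,0,0,0],[0,0,0,-0.9,0,0,0]])

```text
clock: 21.4
position: [0.4965, -0.0166, 0.208]
ee_rot: [2.406, 2.02, 0.0]
force: [0.4, 0.1, -0.7]
width: 0.63
gripper_force: 15.0
```

Call:
carry_out(commands=[[0,0.9,0.39,0,0,0,0],[0,0.9,0.39,0,0,0,0],[0,0.9,0.39,0,0,0,0],[0,0.9,0.39,0,0,0,0],[0,0.9,0.39,0,0,0,0],[0,0.9,0.39,0,0,0,0],[0,0.9,0.39,0,0,0,0],[0,0.9,0.39,0,0,0,0]])

```text
clock: 22.2
position: [0.6051, 0.148, 0.207]
ee_rot: [2.406, 2.02, -0.0]
force: [0.5, -0.1, -1.2]
width: 0.633
gripper_force: 15.0
```

Call:
carry_out(commands=[[0,0.9,0.4,0,0,0,0],[0,0.9,0.4,0,0,0,0],[0,0.82,0.4,0,0,0,0],[0,0,0,0,0,0,-0.6],[0,0,0,0,0,0,-0.47],[0,0,0,0,0,0,0]])

```text
clock: 22.8
position: [0.6455, 0.2065, 0.2067]
ee_rot: [-2.293, -2.147, 0.001]
force: [0.6, -0.9, -1.6]
width: 0.631
gripper_force: 15.0
```

```bash
python3 - <<'E'
from h import *
go([.645,.2067,.08],-3.8)
for n in('side','scene'):
    d=arm.get_image(n);P,ok=cloud(d);Z=P[...,2]
    q=P[ok&(abs(P[...,0]-.645)<.06)&(abs(P[...,1]-.207)<.05)&(Z>.12)&(Z<.17)]
    a=np.radians(-3.8);R=np.array([[np.cos(a),np.sin(a)],[-np.sin(a),np.cos(a)]])
    l=(q[:,:2]-[.6435,.1862])@R.T*1000
    print(n,len(q),"stand x pct",np.percentile(l[:,0],[1,5,50,95,99]).round(1),"y",np.percentile(l[:,1],[1,5,50,95,99]).round(1),"z",np.percentile(q[:,2],[1,99]).round(3))
E
```

```text
pos [0.6455 0.2065 0.2067] tool-y yaw -3.78 tilt z [-0. -0. -1.] F [ 0.6 -0.9 -1.6] w 0.631 gf 15.0 t 22.8
 shift/25mm tool: [ 0.01 -0.02  5.07] turn/0.1 z: 0.0
side 155 stand x pct [-28.7 -28.   -9.3  26.3  29.3] y [10.5 14.9 37.2 40.5 41.4] z [0.147 0.17 ]
scene 91 stand x pct [-17.1  -2.5  29.4  34.5  35.6] y [ 5.9  8.3 23.2 36.1 36.2] z [0.146 0.17 ]
```

Carton A is centred over bay 2. Lowering.

Call:
carry_out(commands=[[0,0,-0.03,0.9,0,0,0],[0,0,0,0.9,0,0,0],[0,0,0,0.9,0,0,0],[0,0,0,0.7,0,0,0],[0,0,0,0.5,0,0,0],[0,0,0,0.2,0,0,0]])

```text
clock: 23.5
position: [0.6444, 0.2062, 0.1027]
ee_rot: [-2.295, -2.144, 0.002]
force: [0.5, -0.4, -1.3]
width: 0.629
gripper_force: 15.0
```

Call:
carry_out(commands=[[0,0,0,0.5,0,0,0],[0,0,0,0.4,0,0,0],[0,0,0,0.2,0,0,0],[0,0,0,0,0,0,0]])

```text
clock: 23.9
position: [0.6446, 0.2064, 0.0754]
ee_rot: [-2.294, -2.145, 0.002]
force: [0.6, -0.1, -1.0]
width: 0.627
gripper_force: 15.0
```

Call:
carry_out(commands=[[0,0,0,0.15,0,0,0],[0,0,0,0.06,0,0,0],[0,0,0,0,0,0,0]])

```text
clock: 24.2
position: [0.6451, 0.2066, 0.071]
ee_rot: [2.295, 2.146, 0.0]
force: [-0.3, -0.3, -0.9]
width: 0.63
gripper_force: 15.0
```

Call:
carry_out(commands=[[0,0,0,0.04,0,0,0],[0,0,0,0,0,0,0]])

```text
clock: 24.4
position: [0.6451, 0.2066, 0.07]
ee_rot: [2.295, 2.146, 0.0]
force: [0.1, 0.4, -0.5]
width: 0.629
gripper_force: 15.0
```

Nearly down (force falling). One more mm, then release and rise.

Call:
carry_out(commands=[[0,0,0,0.04,0,0,0],[0,0,0,0,0,0,0],[0.75,0,0,0,0,0,0],[0.85,0,0,0,0,0,0],[0.85,0,0,0,0,0,0],[0.85,0,0,0,0,0,0]])

```text
clock: 25.0
position: [0.645, 0.2066, 0.0689]
ee_rot: [-2.295, -2.146, 0.0]
force: [0.5, -1.0, -0.3]
width: 0.847
gripper_force: 0.0
```

Call:
carry_out(commands=[[0.85,0,0,-0.4,0,0,0],[0.85,0,0,-0.8,0,0,0],[0.85,0,0,-1,0,0,0],[0.9,0,0,-1,0,0,0],[1,0,0,-1,0,0,0],[1,0,0,-1,0,0,0],[1,0,0,-1,0,0,0]])

```text
clock: 25.7
position: [0.645, 0.2065, 0.2259]
ee_rot: [2.294, 2.146, 0.001]
force: [0.3, 0.0, -0.3]
width: 0.999
gripper_force: 0.0
```

```bash
python3 - <<'E'
from h import *
go([.649,-.24,.23],13.2)
for n in('side','scene'): upr(n,.645,.209,.06,.098,.112)
d=arm.get_image('side');P,ok=cloud(d);W=(P[...,0]>.35)&(P[...,0]<.72)&(P[...,1]>-.35)&(P[...,1]<.4);Z=P[...,2]
for nm,lo,hi in(("cart",.025,.036),("cover",.008,.018)):
    for c,q in blobs(d,ok&W&(Z>lo)&(Z<hi),100): print(nm,c,len(q),*rect(q))
E
```

```text
pos [0.645  0.2065 0.2259] tool-y yaw -3.84 tilt z [ 0.001  0.    -1.   ] F [ 0.3  0.  -0.3] w 0.999 gf 0.0 t 25.7
 shift/25mm tool: [-17.81   1.36  -0.17] turn/0.1 z: -2.97
side upright [244. 263.] 221 [646.  210.9] [33.  60.1] 172.3 0.1045
scene upright [388. 281.] 191 [648.8 207.3] [30.3 70.4] 176.0 0.1051
cart [313. 184.] 295 [ 648.5 -276. ] [ 59.9 103.1] 102.4
cart [378. 203.] 371 [ 414.2 -250.5] [66.9 99. ] 50.0
cart [310. 220.] 400 [585.9 -98.9] [ 62.5 101.8] 131.0
cart [243. 301.] 181 [614.2 248. ] [ 66.7 192.3] 63.1
cover [250. 299.] 183 [610.6 216.7] [ 65.3 246.2] 69.2
cover [310. 304.] 2378 [465.4 189.3] [100.3 286.1] 86.0
```

Call:
carry_out(commands=[[1,-1,0.07,0,0,0,0],[1,-1,0.07,0,0,0,0],[1,-1,0.07,0,0,0,0],[1,-1,0.07,0,0,0,0],[1,-1,0.07,0,0,0,0],[1,-1,0.07,0,0,0,0],[1,-1,0.07,0,0,0,0],[1,-1,0.07,0,0,0,0]])

```text
clock: 26.65
position: [0.6449, 0.005, 0.2231]
ee_rot: [-2.294, -2.145, 0.002]
force: [0.4, 0.3, -0.1]
width: 1.0
gripper_force: 0.0
```

Call:
carry_out(commands=[[1,-1,0.07,0,0,0,-0.3],[1,-1,0.07,0,0,0,-0.3],[1,-1,0.07,0,0,0,-0.3],[1,-1,0.07,0,0,0,-0.3],[1,-1,0.07,0,0,0,-0.3],[1,-1,0.07,0,0,0,-0.3],[1,-1,0.07,0,0,0,-0.3],[1,-1,0.07,0,0,0,-0.3]])

```text
clock: 27.45
position: [0.6666, -0.1937, 0.2231]
ee_rot: [-2.019, -2.405, 0.001]
force: [0.1, -0.1, 1.3]
width: 0.998
gripper_force: 0.0
```

Call:
carry_out(commands=[[1,-1,0,0,0,0,-0.3],[1,-1,0,0,0,0,-0.3],[1,0,0,0,0,0,0]])

```text
clock: 27.75
position: [0.6752, -0.247, 0.2226]
ee_rot: [-1.954, -2.46, 0.005]
force: [0.4, -0.9, -0.9]
width: 0.998
gripper_force: 0.0
```

```bash
python3 - <<'E'
from h import *
s,d=wrist("w3");tops(d);go([.649,-.25,.23],13.2,s)
E
```

```text
top [260.  27.] 4740 [ 598.7 -116.7] [54.3 58.9] 41.5 0.0298 hsv [139 174 138]
top [ 23. 134.] 4804 [ 413.5 -252.4] [59.2 92.4] 54.7 0.0297 hsv [  1 229 179]
top [281. 233.] 7381 [ 646.8 -278.7] [59.1 95.6] 103.4 0.0299 hsv [ 13 128 161]
top [541. 283.] 828 [ 898.4 -262.3] [ 43.4 139.5] 19.2 0.03 hsv [ 17 115 146]
pos [ 0.6752 -0.247   0.2226] tool-y yaw 13.09 tilt z [-0.002 -0.002 -1.   ] F [ 0.4 -0.9 -0.9] w 0.998 gf 0.0 t 27.8
 shift/25mm tool: [ 0.12 -1.05 -0.29] turn/0.1 z: -0.02
```

View pics/w3.png

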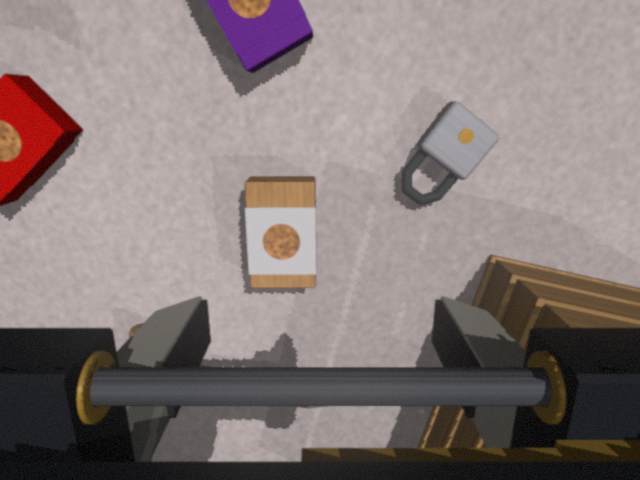

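The wrist view shows carton B at (281,233), clear of the padlock at (455,150) and the crate. Gripping its +y end the same way.

Call:
carry_out(commands=[[1,0.07,-0.7,0.3,0,0,-0.05],[1,0.06,-0.7,0.7,0,0,0],[1,0,0,1,0,0,0],[1,0,0,1,0,0,0],[1,0,0,1,0,0,0],[1,0,0,1,0,0,0],[1,0,0,0.5,0,0,0],[1,0,0,0,0,0,0]])

```text
clock: 28.6
position: [0.6404, -0.2453, 0.0844]
ee_rot: [-1.939, -2.467, 0.001]
force: [0.2, 0.5, 0.2]
width: 0.998
gripper_force: 0.0
```

```bash
python3 -c "
from h import *
go([.6404,-.2519,.006],13.4)"
```

```text
pos [ 0.6404 -0.2453  0.0844] tool-y yaw 13.68 tilt z [-0.004  0.002 -1.   ] F [0.2 0.5 0.2] w 0.998 gf 0.0 t 28.6
 shift/25mm tool: [-0.26 -0.05  3.14] turn/0.1 z: 0.05
```

Call:
carry_out(commands=[[1,-0.2,0,0.8,0,0,0.03],[1,0,0,0.9,0,0,0],[1,0,0,0.9,0,0,0],[1,0,0,0.35,0,0,0],[1,0,0,0,0,0,0],[1,0,0,0,0,0,0]])

```text
clock: 29.2
position: [0.6438, -0.2518, 0.0142]
ee_rot: [1.945, 2.465, 0.001]
force: [0.5, 0.2, 0.2]
width: 0.998
gripper_force: 0.0
```

```bash
python3 -c "
from h import *
go([.6404,-.2519,.006],13.4)"
```

```text
pos [ 0.6438 -0.2518  0.0142] tool-y yaw 13.47 tilt z [ 0.002 -0.    -1.   ] F [0.5 0.2 0.2] w 0.998 gf 0.0 t 29.2
 shift/25mm tool: [ 0.03 -0.13  0.33] turn/0.1 z: 0.01
```

Call:
carry_out(commands=[[1,0,-0.12,0.3,0,0,0],[0.6,0,0,0,0,0,0],[0.5,0,0,0,0,0,0],[0.3,0,0,0,0,0,0],[0,0,0,0,0,0,0],[0,0,0,0,0,0,0],[0,0,0,0,0,0,0],[0,0,0,0,0,0,0]], squeeze=15)

```text
clock: 30.0
position: [0.6401, -0.2524, 0.0054]
ee_rot: [1.946, 2.466, 0.0]
force: [0.1, -0.2, 1.2]
width: 0.632
gripper_force: 15.0
```

```bash
python3 -c "
from h import *
go([.5,0.0,.13],-10)"
```

```text
pos [ 0.6401 -0.2524  0.0054] tool-y yaw 13.46 tilt z [ 0. -0. -1.] F [ 0.1 -0.2  1.2] w 0.632 gf 15.0 t 30.0
 shift/25mm tool: [11.12 -3.1  -4.99] turn/0.1 z: 4.09
```

Call:
carry_out(commands=[[0,0,0,-0.6,0,0,0],[0,0,0,-1,0,0,0],[0,0,0,-1,0,0,0],[0,0,0,-1,0,0,0],[0,0,0,-1,0,0,0],[0,0.92,-0.26,-0.4,0,0,0],[0,0.92,-0.26,0,0,0,0],[0,0.92,-0.26,0,0,0,0]])

```text
clock: 30.8
position: [0.6047, -0.1893, 0.1317]
ee_rot: [1.945, 2.465, 0.001]
force: [0.8, 0.6, -1.7]
width: 0.63
gripper_force: 15.0
```

Call:
carry_out(commands=[[0,0.92,-0.26,0,0,0,0],[0,0.92,-0.26,0,0,0,0],[0,0.92,-0.26,0,0,0,0],[0,0.92,-0.26,0,0,0,0],[0,0.92,-0.26,0,0,0,0],[0,0.92,-0.26,0,0,0,0],[0,0.92,-0.26,0,0,0,0],[0,0.92,-0.26,0,0,0,0]])

```text
clock: 31.6
position: [0.511, -0.0223, 0.1312]
ee_rot: [1.946, 2.466, 0.001]
force: [-0.1, 0.4, -1.6]
width: 0.628
gripper_force: 15.0
```

Call:
carry_out(commands=[[0,0.92,-0.26,0,0,0,0],[0,0,0,0,0,0,0.8],[0,0,0,0,0,0,0.8],[0,0,0,0,0,0,0.8],[0,0,0,0,0,0,0.8],[0,0,0,0,0,0,0.8],[0,0,0,0,0,1,0],[0,0,0,0,0,1,0]])

```text
clock: 32.4
position: [0.5006, -0.0002, 0.1316]
ee_rot: [-2.287, -1.946, -0.236]
force: [-0.1, -0.1, -2.3]
width: 0.632
gripper_force: 15.0
```

Call:
carry_out(commands=[[0,0,0,0,0,1,0],[0,0,0,0,0,1,0],[0,0,0,0,0,1,0],[0,0,0,0,0,1,0],[0,0,0,0,0,1,0],[0,0,0,0,0,1,0],[0,0,0,0,0,1,0],[0,0,0,0,0,1,0]])

```text
clock: 33.2
position: [0.5006, -0.0035, 0.1312]
ee_rot: [-1.767, -1.498, -0.972]
force: [0.3, -0.1, -0.3]
width: 0.631
gripper_force: 15.0
```

Call:
carry_out(commands=[[0,0,0,0,0,1,0],[0,0,0,0,0,1,0],[0,0,0,0,0,1,0],[0,0,0,0,0,1,0],[0,0,0,0,0,0.5,0],[0,0,0,0,0,0,0]])

```text
clock: 33.8
position: [0.4998, -0.0035, 0.1288]
ee_rot: [-1.427, -1.205, -1.264]
force: [-0.8, -0.0, -1.5]
width: 0.629
gripper_force: 15.0
```

```bash
python3 -c "
from h import *
M=st()
d=arm.get_image('scene');P,ok=cloud(d);W=(abs(P[...,0]-.5)<.06)&(abs(P[...,1])<.06)&(P[...,2]>.04)&(P[...,2]<.16)
q=P[ok&W];print(np.percentile(q,[1,5,50,95,99],axis=0).round(3))"
```

```text
pos [ 0.4998 -0.0035  0.1288] x [0.022 0.118 0.993] y [ 0.986 -0.166 -0.002] z [ 0.165  0.979 -0.119] F [-0.8 -0.  -1.5] w 0.629 gf 15.0 j [ 0.94  1.04 -0.48  1.88 -0.9   1.26  1.1 ] t 33.8
[[ 0.447 -0.059  0.058]
 [ 0.456 -0.055  0.065]
 [ 0.523 -0.022  0.135]
 [ 0.543 -0.     0.152]
 [ 0.546  0.003  0.155]]
```

Same pose as the first time. Lowering to contact (previously about TCP z 0.0735).

Call:
carry_out(commands=[[0,-0.8,0,0.09,0,0,0],[0,-0.7,0,0.08,0,0,0],[0,-0.4,0,0.05,0,0,0],[0,-0.15,0,0.02,0,0,0],[0,0,0,0,0,0,0]])

```text
clock: 34.35
position: [0.5, -0.0023, 0.079]
ee_rot: [-1.426, -1.209, -1.263]
force: [-0.5, -0.4, -1.6]
width: 0.628
gripper_force: 15.0
```

Call:
carry_out(commands=[[0,-0.08,0,0.01,0,0,0],[0,-0.06,0,0.01,0,0,0],[0,0,0,0,0,0,0]])

```text
clock: 34.65
position: [0.4999, -0.0024, 0.0753]
ee_rot: [-1.426, -1.208, -1.263]
force: [-0.2, -0.6, -1.9]
width: 0.629
gripper_force: 15.0
```

Call:
carry_out(commands=[[0,-0.06,0,0.01,0,0,0],[0,0,0,0,0,0,0]])

```text
clock: 34.85
position: [0.5001, -0.0021, 0.0748]
ee_rot: [-1.424, -1.207, -1.265]
force: [-0.6, -1.5, 5.3]
width: 0.632
gripper_force: 15.0
```

Call:
carry_out(commands=[[0,-0.06,0,0.01,0,0,0],[0,0,0,0,0,0,0],[0.75,0,0,0,0,0,0],[0.85,0,0,0,0,0,0],[0.9,0,0,0,0,0,0],[0.9,0,0,0,0,0,0],[0.9,0,0,0,0,0,0]])

```text
clock: 35.55
position: [0.4998, -0.0022, 0.0719]
ee_rot: [-1.426, -1.208, -1.263]
force: [0.2, 0.8, -0.5]
width: 0.901
gripper_force: 0.0
```

Call:
carry_out(commands=[[0.9,0,0,-0.3,0,0,0],[0.9,0,0,-0.6,0,0,0],[0.9,0,0,-0.9,0,0,0],[0.9,0,0,-0.9,0,0,0],[0.9,0,0,0,0,0,0]])

```text
clock: 36.05
position: [0.489, -0.073, 0.0792]
ee_rot: [-1.432, -1.208, -1.264]
force: [0.2, -0.2, -0.8]
width: 0.9
gripper_force: 0.0
```

```bash
python3 -c "
from h import *
M=st();upr('side',.5,0);upr('scene',.5,0)"
```

```text
pos [ 0.489  -0.073   0.0792] x [0.021 0.123 0.992] y [ 0.986 -0.169  0.   ] z [ 0.168  0.978 -0.124] F [ 0.2 -0.2 -0.8] w 0.9 gf 0.0 j [ 0.99  1.12 -0.41  1.76 -0.81  1.35  1.11] t 36.0
side upright [328. 226.] 174 [499.1 -18.3] [35.5 62.8] 168.5 0.0944
scene upright [314. 236.] 154 [499.6 -25. ] [32.6 74.1] 172.7 0.0951
```

Carton B stands too. Rising, tilting back and looking from above.

Call:
carry_out(commands=[[0.95,0.8,0,-0.1,0,0,0],[0.95,0.9,0,-0.1,0,0,0],[0.95,0.9,0,-0.1,0,0,0],[0.95,0.9,0,-0.1,0,0,0],[0.95,0.5,0,-0.1,0,0,0],[0.95,0,0,0,0,-1,0],[0.95,0,0,0,0,-1,0],[0.95,0,0,0,0,-1,0]])

```text
clock: 36.95
position: [0.4886, -0.0688, 0.1806]
ee_rot: [-1.661, -1.406, -1.072]
force: [-0.0, -0.4, 0.2]
width: 0.948
gripper_force: 0.0
```

Call:
carry_out(commands=[[1,0,0,0,0,-1,0],[1,0,0,0,0,-1,0],[1,0,0,0,0,-1,0],[1,0,0,0,0,-1,0],[1,0,0,0,0,-1,0],[1,0,0,0,0,-1,0],[1,0,0,0,0,-1,0],[1,0,0,0,0,-1,0]])

```text
clock: 37.75
position: [0.4886, -0.0685, 0.1811]
ee_rot: [-2.207, -1.871, -0.387]
force: [0.5, 0.2, -0.4]
width: 1.002
gripper_force: 0.0
```

Call:
carry_out(commands=[[1,0,0,0,0,-1,0],[1,0,0,0,0,-1,0],[1,0,0,0,0,-1,0],[1,0,0,0,0,-0.5,0],[1,0,0,0,0,0,0]])

```text
clock: 38.25
position: [0.4887, -0.0659, 0.1808]
ee_rot: [-2.391, -2.037, 0.001]
force: [0.6, 0.0, 0.5]
width: 0.999
gripper_force: 0.0
```

```bash
python3 -c "
from h import *
s,d=wrist();go([.499,-.019,.058],-10,s)
P,ok=cloud(d);Z=P[...,2]
for c,q in blobs(d,ok&(Z>.088)&(Z<.1)&(abs(P[...,0]-.5)<.07)&(abs(P[...,1])<.07),300): print('up',c,len(q),*rect(q),q[:,2].mean())"
```

```text
pos [ 0.4887 -0.0659  0.1808] tool-y yaw -9.14 tilt z [-0.001 -0.    -1.   ] F [0.6 0.  0.5] w 0.999 gf 0.0 t 38.2
 shift/25mm tool: [1.92 0.11 4.91] turn/0.1 z: 0.15
up [322. 174.] 5393 [497.1 -21. ] [29.9 58.2] 170.7 0.09441902071265712
```

Call:
carry_out(commands=[[1,0.95,0.02,0,0,0,0],[1,0.95,0.02,0,0,0,0],[1,0,0,0.9,0,0,0],[1,0,0,0.9,0,0,0],[1,0,0,0.9,0,0,0],[1,0,0,0.9,0,0,0],[1,0,0,0.9,0,0,0],[1,0,0,0.4,0,0,0]])

```text
clock: 39.1
position: [0.496, -0.0234, 0.0564]
ee_rot: [-2.397, -2.026, 0.003]
force: [0.1, 0.5, -0.4]
width: 1.001
gripper_force: 0.0
```

Call:
carry_out(commands=[[0.5,0,0,0,0,0,0],[0.5,0,0,0,0,0,0],[0,0,0,0,0,0,0],[0,0,0,0,0,0,0],[0,0,0,0,0,0,0],[0,0,0,0,0,0,0]])

```text
clock: 39.7
position: [0.498, -0.0219, 0.0591]
ee_rot: [2.396, 2.03, 0.001]
force: [-1.5, 0.5, 6.2]
width: 0.635
gripper_force: 15.0
```

```bash
python3 -c "
from h import *
go([.642,.163,.205],-3.8)"
```

```text
pos [ 0.498  -0.0219  0.0591] tool-y yaw -9.46 tilt z [ 0.001 -0.    -1.   ] F [-1.5  0.5  6.2] w 0.635 gf 15.0 t 39.7
 shift/25mm tool: [ 8.24  4.47 -5.83] turn/0.1 z: -0.99
```

Call:
carry_out(commands=[[0,0,0,-0.5,0,0,0],[0,0,0,-0.9,0,0,0],[0,0,0,-0.9,0,0,0],[0,0,0,-0.9,0,0,0],[0,0,0,-0.9,0,0,0],[0,0,0,-0.9,0,0,0],[0,0,0,-0.9,0,0,0]])

```text
clock: 40.4
position: [0.4972, -0.0219, 0.2077]
ee_rot: [2.397, 2.031, 0.0]
force: [-0.6, -0.5, -2.2]
width: 0.63
gripper_force: 15.0
```

Call:
carry_out(commands=[[0,0.91,0.5,0,0,0,0],[0,0.91,0.5,0,0,0,0],[0,0.91,0.5,0,0,0,0],[0,0.91,0.5,0,0,0,0],[0,0.91,0.5,0,0,0,0],[0,0.91,0.5,0,0,0,0],[0,0.91,0.5,0,0,0,0],[0,0.91,0.5,0,0,0,0]])

```text
clock: 41.2
position: [0.6263, 0.142, 0.2067]
ee_rot: [-2.397, -2.031, 0.0]
force: [-0.5, 0.0, -2.1]
width: 0.629
gripper_force: 15.0
```

Call:
carry_out(commands=[[0,0.92,0.47,0,0,0,0],[0,0,0,0,0,0,-0.5],[0,0,0,0,0,0,-0.49],[0,0,0,0,0,0,0]])

```text
clock: 41.6
position: [0.6412, 0.162, 0.2064]
ee_rot: [-2.292, -2.148, 0.001]
force: [0.3, 0.7, -2.2]
width: 0.63
gripper_force: 15.0
```

```bash
python3 - <<'E'
from h import *
go([.642,.1623,.08],-3.8)
for n in('side','scene'):
    d=arm.get_image(n);P,ok=cloud(d);Z=P[...,2]
    q=P[ok&(abs(P[...,0]-.642)<.06)&(abs(P[...,1]-.163)<.05)&(Z>.12)&(Z<.17)]
    a=np.radians(-3.8);R=np.array([[np.cos(a),np.sin(a)],[-np.sin(a),np.cos(a)]])
    l=(q[:,:2]-[.6435,.1862])@R.T*1000
    print(n,len(q),"stand x pct",np.percentile(l[:,0],[1,5,50,95,99]).round(1),"y",np.percentile(l[:,1],[1,5,50,95,99]).round(1),"z",np.percentile(q[:,2],[1,99]).round(3))
E
```

```text
pos [0.6412 0.162  0.2064] tool-y yaw -3.71 tilt z [-0. -0. -1.] F [ 0.3  0.7 -2.2] w 0.63 gf 15.0 t 41.6
 shift/25mm tool: [0.01 0.04 5.05] turn/0.1 z: 0.02
side 153 stand x pct [-30.3 -29.1 -10.2  26.3  29.1] y [-37.1 -32.9  -9.3  -6.6  -4.9] z [0.146 0.169]
scene 97 stand x pct [-26.   -7.5  27.7  33.2  34.6] y [-41.5 -38.8 -23.2 -10.8 -10.5] z [0.144 0.169]
```

Carton B is centred over bay 1 (−23). Lowering and releasing as before.

Call:
carry_out(commands=[[0,0,0.02,0.9,0,0,0],[0,0,0,0.9,0,0,0],[0,0,0,0.9,0,0,0],[0,0,0,0.7,0,0,0],[0,0,0,0.5,0,0,0],[0,0,0,0.2,0,0,0],[0,0,0,0.3,0,0,0]])

```text
clock: 42.4
position: [0.6425, 0.162, 0.0965]
ee_rot: [2.294, 2.146, 0.002]
force: [0.2, 0.3, -0.8]
width: 0.631
gripper_force: 15.0
```

Call:
carry_out(commands=[[0,0,0,0.4,0,0,0],[0,0,0,0.4,0,0,0],[0,0,0,0.15,0,0,0],[0,0,0,0.06,0,0,0],[0,0,0,0,0,0,0]])

```text
clock: 42.9
position: [0.642, 0.1619, 0.0707]
ee_rot: [-2.294, -2.147, 0.0]
force: [-0.6, -0.1, -1.5]
width: 0.628
gripper_force: 15.0
```

Call:
carry_out(commands=[[0,0,0,0.05,0,0,0],[0,0,0,0,0,0,0]])

```text
clock: 43.1
position: [0.6422, 0.1619, 0.0698]
ee_rot: [2.293, 2.147, 0.001]
force: [0.5, -0.2, -1.8]
width: 0.631
gripper_force: 15.0
```

Call:
carry_out(commands=[[0,0,0,0.06,0,0,0],[0,0,0,0,0,0,0],[0.75,0,0,0,0,0,0],[0.85,0,0,0,0,0,0],[0.85,0,0,0,0,0,0],[0.85,0,0,0,0,0,0]])

```text
clock: 43.7
position: [0.642, 0.1619, 0.0679]
ee_rot: [-2.294, -2.147, 0.0]
force: [-0.3, -0.4, 0.2]
width: 0.848
gripper_force: 0.0
```

Call:
carry_out(commands=[[0.85,0,0,-0.4,0,0,0],[0.85,0,0,-0.8,0,0,0],[0.85,0,0,-1,0,0,0],[0.9,0,0,-1,0,0,0],[1,0,0,-1,0,0,0],[1,0,0,-1,0,0,0],[1,0,0,-1,0,0,0]])

```text
clock: 44.4
position: [0.6419, 0.1619, 0.2249]
ee_rot: [2.293, 2.147, 0.001]
force: [0.2, 0.6, -0.3]
width: 0.998
gripper_force: 0.0
```

```bash
python3 - <<'E'
from h import *
go([.4634,.1894,.2],-3.73)
for n in('side','scene'): upr(n,.6435,.186,.09,.098,.112)
s,d=wrist("w4");P,ok=cloud(d)
h=cv2.cvtColor(np.ascontiguousarray(d["pixels"]),cv2.COLOR_RGB2GRAY)
d=arm.get_image('scene');cv2.imwrite("pics/scene2.png",d["pixels"][:,:,::-1])
E
```

```text
pos [0.6419 0.1619 0.2249] tool-y yaw -3.78 tilt z [ 0.001  0.    -1.   ] F [ 0.2  0.6 -0.3] w 0.998 gf 0.0 t 44.4
 shift/25mm tool: [ 0.63 -7.2   0.99] turn/0.1 z: -0.01
side upright [253. 252.] 207 [643.3 163.7] [34.7 60.3] 174.3 0.1046
side upright [244. 263.] 220 [645.4 211.4] [34.6 59.5] 173.2 0.1047
scene upright [371. 277.] 189 [642.7 160.8] [30.5 67.4] 175.9 0.1051
scene upright [388. 281.] 195 [647.3 207.3] [29.8 66.3] 176.4 0.1049
```

View pics/scene2.png

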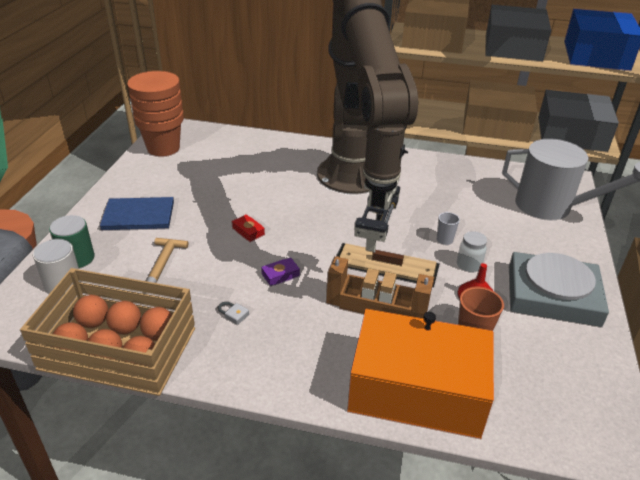

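The scene picture shows both cartons standing in the middle bays at (371,280) and (388,284). No other white cartons are left on the shelf, and the bystanders haven't moved. Now back to the cover, regrasping at the release pose.

Call:
carry_out(commands=[[1,0.08,-0.9,0,0,0,0],[1,0.08,-0.9,0,0,0,0],[1,0.08,-0.9,0,0,0,0],[1,0.08,-0.9,0,0,0,0],[1,0.08,-0.9,0,0,0,0],[1,0.08,-0.9,0,0,0,0],[1,0.08,-0.9,0,0,0,0],[1,0.08,-0.9,0,0,0,0]])

```text
clock: 45.4
position: [0.4618, 0.1894, 0.222]
ee_rot: [-2.293, -2.146, 0.003]
force: [0.2, -0.2, -0.3]
width: 0.997
gripper_force: 0.0
```

```bash
python3 - <<'E'
from h import *
s,d=wrist();go([.4634,.1894,.0186],-3.73,s)
P,ok=cloud(d);Z=P[...,2]
for c,q in blobs(d,ok&(Z>.037)&(Z<.05)&(abs(P[...,0]-.463)<.08)&(abs(P[...,1]-.19)<.08),300): print('bar',c,len(q),*rect(q),q[:,2].mean())
E
```

```text
pos [0.4618 0.1894 0.222 ] tool-y yaw -3.78 tilt z [-0.002 -0.001 -1.   ] F [ 0.2 -0.2 -0.3] w 0.997 gf 0.0 t 45.4
 shift/25mm tool: [0.01 0.08 8.13] turn/0.1 z: -0.01
bar [323. 209.] 2637 [463.2 190.1] [19.9 89.3] 86.5 0.04223162865442232
```

Call:
carry_out(commands=[[1,0,0.04,0.95,0,0,0],[1,0,0,0.95,0,0,0],[1,0,0,0.95,0,0,0],[1,0,0,0.95,0,0,0],[1,0,0,0.95,0,0,0],[1,0,0,0.95,0,0,0],[1,0,0,0.95,0,0,0],[1,0,0,0.6,0,0,0]])

```text
clock: 46.25
position: [0.463, 0.1889, 0.0394]
ee_rot: [-2.293, -2.146, 0.005]
force: [-0.1, -0.7, 0.3]
width: 1.0
gripper_force: 0.0
```

Call:
carry_out(commands=[[0.8,0,0,0.4,0,0,0],[0.5,0,0,0.2,0,0,0],[0.5,0,0,0,0,0,0],[0.5,0,0,0,0,0,0],[0.5,0,0,0,0,0,0]])

```text
clock: 46.75
position: [0.4649, 0.1899, 0.0274]
ee_rot: [2.293, 2.146, 0.002]
force: [0.5, 0.7, 0.5]
width: 0.613
gripper_force: 0.0
```

```bash
python3 - <<'E'
from h import *
go([.4634,.1894,.0186],-3.73)
E
```

```text
pos [0.4649 0.1899 0.0274] tool-y yaw -3.79 tilt z [ 0.001  0.001 -1.   ] F [0.5 0.7 0.5] w 0.613 gf 0.0 t 46.8
 shift/25mm tool: [-0.02 -0.06  0.35] turn/0.1 z: -0.01
```

Call:
carry_out(commands=[[0.5,-0.02,-0.06,0.2,0,0,-0.01],[0.4,0,0,0.13,0,0,0],[0.3,0,0,0,0,0,0],[0.3,0,0,0,0,0,0]], squeeze=40)

```text
clock: 47.15
position: [0.4628, 0.1892, 0.0183]
ee_rot: [-2.292, -2.148, 0.001]
force: [-0.2, 0.2, -0.6]
width: 0.313
gripper_force: 0.0
```

```bash
python3 - <<'E'
from h import *
go([.4634,.1894,.0186],-3.73)
E
```

```text
pos [0.4628 0.1892 0.0183] tool-y yaw -3.73 tilt z [-0. -0. -1.] F [-0.2  0.2 -0.6] w 0.313 gf 0.0 t 47.1
 shift/25mm tool: [ 0.01  0.02 -0.01] turn/0.1 z: 0.0
```

Call:
carry_out(commands=[[0,0,0,0,0,0,0],[0,0,0,0,0,0,0],[0,0,0,0,0,0,0],[0,0,0,0,0,0,0]])

```text
clock: 47.55
position: [0.463, 0.1893, 0.0185]
ee_rot: [2.293, 2.148, 0.0]
force: [0.2, 0.1, 0.6]
width: 0.215
gripper_force: 40.0
```

Call:
carry_out(commands=[[0,0,0,-0.4,0,0,0],[0,0,0,-0.8,0,0,0],[0,0,0,-0.9,0,0,0],[0,0,0,-0.9,0,0,0],[0,0,0,-0.9,0,0,0],[0,0,0,-0.9,0,0,0],[0,0,0,-0.9,0,0,0],[0,0,0,-0.8,0,0,0]])

```text
clock: 48.35
position: [0.4623, 0.1891, 0.1824]
ee_rot: [-2.292, -2.148, 0.0]
force: [0.5, 0.2, -4.9]
width: 0.219
gripper_force: 40.0
```

Call:
carry_out(commands=[[0,0,0,0,0,0,0],[0,0,0,0,0,0,0]])

```text
clock: 48.55
position: [0.4626, 0.189, 0.1808]
ee_rot: [2.293, 2.148, 0.0]
force: [0.1, -0.3, -3.6]
width: 0.217
gripper_force: 40.0
```

```bash
python3 - <<'E'
from h import *
go([.6429,.1858,.185],-3.73)
E
```

```text
pos [0.4626 0.189  0.1808] tool-y yaw -3.73 tilt z [ 0. -0. -1.] F [ 0.1 -0.3 -3.6] w 0.217 gf 40.0 t 48.5
 shift/25mm tool: [ 0.34  7.21 -0.17] turn/0.1 z: -0.0
```

Call:
carry_out(commands=[[0,0.04,0.9,0,0,0,0],[0,0.04,0.9,0,0,0,0],[0,0.04,0.9,0,0,0,0],[0,0.04,0.9,0,0,0,0],[0,0.04,0.9,0,0,0,0],[0,0.04,0.9,0,0,0,0],[0,0.05,0.9,0,0,0,0],[0,0.05,0.9,0,0,0,0]])

```text
clock: 49.35
position: [0.6428, 0.1855, 0.1785]
ee_rot: [-2.291, -2.147, 0.005]
force: [0.2, 0.1, -4.7]
width: 0.219
gripper_force: 40.0
```

Call:
carry_out(commands=[[0,0,0,0,0,0,0],[0,0,0,0,0,0,0],[0,0,0,0,0,0,0]])

```text
clock: 49.65
position: [0.6417, 0.1861, 0.1797]
ee_rot: [-2.291, -2.148, 0.003]
force: [0.2, 0.3, -2.9]
width: 0.215
gripper_force: 40.0
```

```bash
python3 - <<'E'
from h import *
go([.6429,.1858,.15],-3.73)
s,d=wrist("w5")
E
```

```text
pos [0.6417 0.1861 0.1797] tool-y yaw -3.69 tilt z [-0.002 -0.001 -1.   ] F [ 0.2  0.3 -2.9] w 0.215 gf 40.0 t 49.6
 shift/25mm tool: [-0.01  0.05  1.19] turn/0.1 z: 0.01
```

View pics/w5.png

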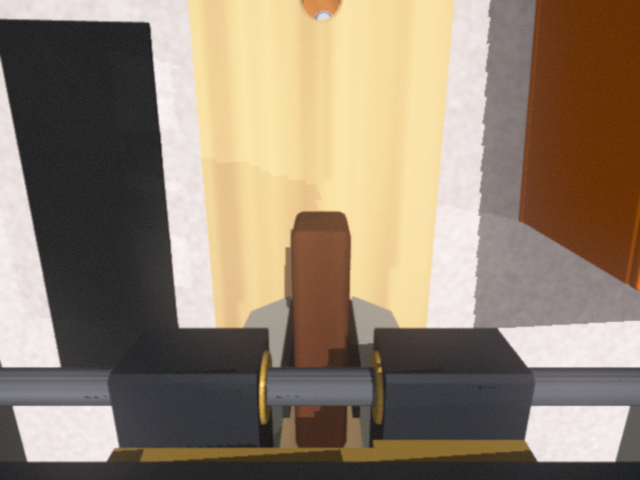

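The wrist view shows the hole at (321,5) with the pin tip inside its outline at (323,15), so it is aligned. Lowering gently.

Call:
carry_out(commands=[[0,0,0.04,0.4,0,0,0],[0,0,0,0.5,0,0,0],[0,0,0,0.2,0,0,0],[0,0,0,0,0,0,0],[0,0,0,0,0,0,0],[0,0,0,0,0,0,0]])

```text
clock: 50.3
position: [0.6443, 0.1861, 0.1539]
ee_rot: [2.292, 2.148, 0.001]
force: [0.0, 1.1, -3.5]
width: 0.218
gripper_force: 40.0
```

```bash
python3 - <<'E'
from h import *
go([.6429,.1858,.1317],-3.73)
E
```

```text
pos [0.6443 0.1861 0.1539] tool-y yaw -3.73 tilt z [ 0.001  0.    -1.   ] F [ 0.   1.1 -3.5] w 0.218 gf 40.0 t 50.3
 shift/25mm tool: [-0.02 -0.06  0.89] turn/0.1 z: 0.0
```

Call:
carry_out(commands=[[0,0,0,0,0,0,0],[0,0,0,0,0,0,0],[0,0,0,0,0,0,0],[0,0,0,0,0,0,0]])

```text
clock: 50.7
position: [0.6441, 0.186, 0.1536]
ee_rot: [2.292, 2.148, 0.0]
force: [0.8, -0.3, -3.7]
width: 0.218
gripper_force: 40.0
```

Call:
carry_out(commands=[[0,0,-0.05,0.1,0,0,0],[0,0,0,0.15,0,0,0],[0,0,0,0.15,0,0,0],[0,0,0,0,0,0,0],[0,0,0,0,0,0,0],[0,0,0,0,0,0,0]])

```text
clock: 51.3
position: [0.6429, 0.1861, 0.1435]
ee_rot: [2.293, 2.148, 0.0]
force: [0.9, -0.3, -3.2]
width: 0.212
gripper_force: 40.0
```

Call:
carry_out(commands=[[0,0,0,0.12,0,0,0],[0,0,0,0.12,0,0,0],[0,0,0,0,0,0,0]])

```text
clock: 51.6
position: [0.6424, 0.1859, 0.1368]
ee_rot: [-2.292, -2.148, 0.001]
force: [-0.8, -1.2, -3.8]
width: 0.214
gripper_force: 40.0
```

Call:
carry_out(commands=[[0,0,0.01,0.08,0,0,0],[0,0,0,0.06,0,0,0],[0,0,0,0.04,0,0,0],[0,0,0,0,0,0,0]])

```text
clock: 52.0
position: [0.6429, 0.186, 0.1328]
ee_rot: [-2.293, -2.148, 0.0]
force: [0.7, -0.1, -4.4]
width: 0.216
gripper_force: 40.0
```

Call:
carry_out(commands=[[0,0,0,0.03,0,0,0],[0,0,0,0,0,0,0]])

```text
clock: 52.2
position: [0.643, 0.186, 0.1321]
ee_rot: [-2.293, -2.148, 0.0]
force: [-0.2, 0.1, -4.1]
width: 0.211
gripper_force: 40.0
```

Call:
carry_out(commands=[[0,0,0,0.03,0,0,0],[0,0,0,0,0,0,0]])

```text
clock: 52.4
position: [0.6431, 0.1861, 0.1316]
ee_rot: [2.293, 2.148, 0.0]
force: [-0.8, -1.5, -2.4]
width: 0.215
gripper_force: 40.0
```

Call:
carry_out(commands=[[0.5,0,0,0,0,0,0],[0.5,0,0,0,0,0,0],[0.5,0,0,0,0,0,0],[0.6,0,0,0,0,0,0],[0.6,0,0,0,0,0,0]])

```text
clock: 52.9
position: [0.6431, 0.1861, 0.1316]
ee_rot: [2.292, 2.148, 0.0]
force: [-0.6, -0.0, -0.8]
width: 0.581
gripper_force: 0.0
```

Call:
carry_out(commands=[[0.7,0,0,-0.4,0,0,0],[0.9,0,0,-0.8,0,0,0],[1,0,0,-1,0,0,0],[1,0,0,-1,0,0,0],[1,0,0,-1,0,0,0],[1,0,0,0,0,0,0]])

```text
clock: 53.5
position: [0.6449, 0.187, 0.2415]
ee_rot: [2.291, 2.146, 0.01]
force: [1.1, -0.1, 0.8]
width: 0.995
gripper_force: 0.0
```

```bash
python3 - <<'E'
from h import *
st()
s,d=wrist();P,ok=cloud(d);Z=P[...,2]
for nm,lo,hi in(("cover",.118,.134),("bar",.150,.161)):
    for c,q in blobs(d,ok&(Z>lo)&(Z<hi)&(abs(P[...,0]-.643)<.07),400):
        A=np.c_[q[:,:2]-q[:,:2].mean(0),np.ones(len(q))];k=np.linalg.lstsq(A,q[:,2],rcond=None)[0]
        print(nm,c,len(q),*rect(q),q[:,2].mean().round(4),"slope",k[:2].round(4))
d=arm.get_image('scene');i=d["pixels"][220:330,300:470,::-1];cv2.imwrite("pics/end.png",cv2.resize(i,None,fx=4,fy=4))
tops(arm.get_image('side'),minpx=100)
E
```

```text
pos [0.6449 0.187  0.2415] x [0.065 0.998 0.003] y [ 0.998 -0.065  0.007] z [ 0.007  0.003 -1.   ] F [ 1.1 -0.1  0.8] w 0.995 gf 0.0 j [-0.22  0.51 -0.23  1.42  0.12  1.22 -0.52] t 53.5
cover [316. 172.] 45620 [644.2 205.6] [ 90.5 237.6] 86.3 0.1255 slope [-0.0009 -0.0004]
cover [317. 408.] 586 [634.2  51.1] [ 6.2 90.1] 175.8 0.1257 slope [0.0113 0.1655]
bar [317. 246.] 4644 [643.1 186.7] [20.  89.7] 86.3 0.1553 slope [-0.0005 -0.003 ]
top [71. 47.] 410 [ 2265.1 -1078.2] [  41.2 1151.4] 90.3 0.0302 hsv [ 10 181  38]
top [585.  42.] 153 [ -168.5 -1888.2] [ 49.7 286.6] 179.2 0.0299 hsv [ 14 166  63]
top [356.  64.] 174 [  823.5 -1246.1] [102.2 327.1] 23.2 0.0298 hsv [ 15 149 111]
top [278. 153.] 100 [ 842.7 -421.7] [  7.9 306.3] 90.7 0.0304 hsv [ 15 142  63]
top [341. 161.] 208 [ 629.6 -437.5] [ 99.3 196.6] 8.3 0.0275 hsv [ 17 130 214]
top [379. 203.] 379 [ 414.  -253.7] [ 66.7 101.5] 54.2 0.0303 hsv [ 14 158  92]
top [310. 220.] 402 [587.9 -99.9] [ 61.6 101.4] 129.4 0.0306 hsv [ 11 147  92]
top [166. 305.] 302 [802.6 325.2] [ 46.3 300.9] 81.8 0.0299 hsv [ 12 255  80]
top [248. 296.] 235 [612.  219.7] [ 65.6 239.6] 67.5 0.0303 hsv [ 13 183  57]
top [482. 305.] 155 [44.6 73. ] [ 24.7 111.6] 150.7 0.0298 hsv [12 78 59]
top [518. 313.] 142 [-45.2  62.8] [25.9 93.9] 20.3 0.0299 hsv [11 82 53]
top [100. 325.] 140 [926.  470.7] [  6.8 149.9] 179.7 0.0301 hsv [ 12 255 148]
top [190. 337.] 120 [688.2 423.6] [25.  71.4] 43.7 0.0304 hsv [  8 188  72]
top [242. 371.] 318 [535.2 454.2] [73.7 84.4] 38.3 0.0299 hsv [  1 248 191]
top [299. 385.] 102 [391.2 446.9] [31.7 73.5] 31.0 0.0304 hsv [100  21 108]
```

View pics/end.png

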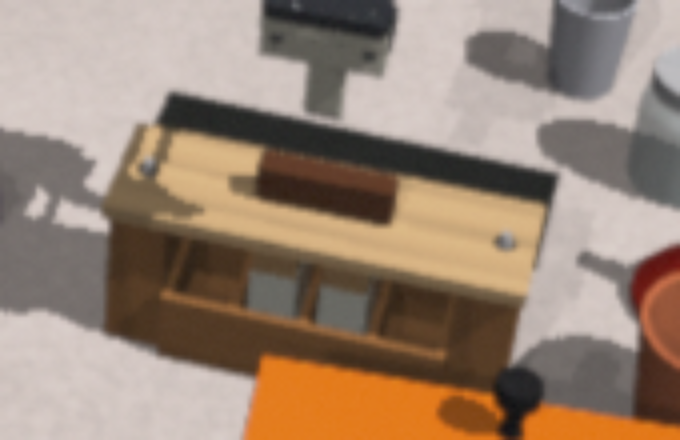

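The end crop shows the cover flush, both pins through it at (148,165) and (505,240), and both cartons upright beneath at (275,290) and (345,303). Its top is at the starting height and level, so I'm handing in.

```bash
python3 -c "
from cell import arm
print(arm.sign_off())"
```

```text
the job is handed in; nothing more can be done
None
```

Job handed in at about 54 s: the two cartons on the shelf stand upright in the middle bays, the cover is back flush over both pins, and I saw no bystander moved.

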